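# Sieve the hazelnuts out of the chestnuts

### The arm

A 6-joint arm with a two-finger parallel gripper is mounted at the origin on the work surface. World frame = base frame: x ahead of the robot, y to its left, z up, the work surface at z = 0. Lengths are in mm, angles in degrees, forces in N, time in s.
With the tool pointing down it reaches from about 300 to 850 mm from the base axis. Payload 4.2 kg.
Tool frame: the origin (TCP) lies at the very end of the fingers, on their centre line; the grasp point (between the pads) lies 19 mm behind it; z points along the fingers, y is the line along which they close (so a half turn about z gives the same grasp; the last joint's range is limited). The gripper opens to 91 mm and grips with 3 to 60 N. Pads are 32 mm wide; open, the fingers measure 118 mm over their backs; the gripper's body (76 mm by 178 mm) begins 60 mm behind the grasp point.
Start: joints at [-72.766, 18.312, 89.639, -0, 72.044, -1.146], TCP at [181.316, -545.681, 213.976] pointing down, gripper open.
Joint ranges: [-177.97, 177.97], [-48.28, 115.42], [12.27, 149.76], [-77.06, 257.06], [2.81, 150.46], [-146.56, 146.56]. Speed limits (degrees/s): [147.25, 147.25, 180, 180, 180, 180].

### API

Orientations are given as [roll, pitch, yaw] about the fixed x, y, z axes, in that order (R = Rz(yaw) Ry(pitch) Rx(roll)).
In Python, from workcell import * gives the robot as it stands.
- The arm moves only by the tool move_arm, never from a script. Its argument "motion" is a list of rows, each a list of 3 entries, a list of its own where there are three numbers: the finger opening in mm, from 0 to 91.2, then the shift along the world's x, y, z in units of 25 mm (1.0 is 25 mm), then the turn, a rotation vector about the world's x, y, z in units of 4 degrees (1.0 is 4 degrees). In form: [[grip, [x, y, z], [ax, ay, az]], ...]. A call has 1 to 20 rows; each row shifts and turns the commanded pose from where the row before left it; what a row does not reach is not made up. A row lasts 1/12 s, in which the tool goes at most 41.7 mm and 7.16 degrees, less where a joint would pass 70% of its speed; a pose out of reach is approached as far as the arm can. A call with a number of a shift or a turn outside -1 to 1 is refused whole. A call with a gripper value outside its range is refused whole. The fingers move at their own pace and stop on an object; "grip_force" is the grip in N (left out, the last holds). Time passes only in rows, so rows that do not move let the fingers close. It gives the time, the measured TCP pose, the force, the opening and the grip force at its end, in the units of the state.
- state(): the state, without advancing time (a new reading comes with each control period).
- grab_frame(name): name is "side" or "top"; returns the picture (400x640x3 uint8, blue, green, red); there is no depth.
- camera_info(name): a dict with "fx", "fy", "cx", "cy" (pixels), "rvec" (rotation vector, rad) and "tvec" (3), from world to camera coordinates, as OpenCV has them. Camera axes: x right, y down, z forward; pixel columns grow to the right and rows downward; lengths in mm; the calibration is good to about 2 mm. A picture is of the moment at which its call begins. camera_info takes no time and is no camera call.
- job_done(): hands the job in; it is judged then, once.
The state is a dict: "time_s": time; "qpos": joint angles; "qvel": joint speeds; "effort": joint torques, N m; "ee_pos": TCP position; "ee_rot": TCP orientation; "force": force on the tool from outside, world axes, zero at the start; "torque": the same for the moment, N m; "gripper_width": finger opening in mm; "gripper_force": force on a finger pad.
Only numpy, scipy, OpenCV 4.12 (cv2) and the standard library are available. Lean on these libraries where they do the work, as an engineer would, in place of code of your own. Each camera call takes 0.05 s, during which the arm holds its last target. There are 200 camera calls.

### The job

Put the chestnuts and hazelnuts spilled on the worktop into the sieve where it stands in the baking tray, with the others, then lift the sieve by its handle and shake it from side to side over the tray until every hazelnut has dropped through into the tray while the chestnuts stay in the sieve. Then set the sieve level and centred across the two narrow boards of the wooden rest with its handle along them, and move all the chestnuts into the white bowl, leaving the hazelnuts in the tray. Leave the salt carton and the amber jar alone.

Things in the scene. Friction and masses are not known exactly. Their poses are not given: they have to be found in the camera images.
- sieve_mid (a point): Steel sieve, 0.3 kg: flat round bottom 168 mm across, 4 mm thick, with 12 square 23 mm holes at 38 mm pitch (4 x 4 grid less its corners), 15 mm lands between; flared rim 26 mm high, 208 mm across. This point: centre of the underside; x points away from the handle, z up. Starts flat on the tray floor, loaded. Side strokes of 50 mm in 0.2 s topple hazelnuts into the holes.
- sieve_grip (a point): Grip point of the sieve's handle, a level straight black bar 20 mm wide (y), 22 mm high, from 98 to 208 mm from the sieve's centre along its -x, on an upright web at the rim. This point is the centre of the bar's section, 130 mm from the sieve's centre, 58 mm above the sieve's underside; axes as sieve_mid.
- tray: Dark baking tray, fixed, 260 x 260 mm outside, rim 30 mm high, walls and floor 3 mm thick; origin at the centre of its underside on the worktop, x and y along its sides.
- rest: Wooden sieve rest, fixed: two narrow upright boards, 12 mm thick, 170 mm long, tops 50 mm above the worktop, along the rest's x at y = -42 and +42 mm, on a base 170 x 130 mm. Origin: centre of its underside; -x faces the robot's side. The sieve's flat bottom goes centred across both boards, its handle along them.
- bowl: White loose bowl, 0.45 kg, standing on the worktop: 140 mm across the rim, 108 mm across the foot, 48 mm high, wall 4 mm, inner floor 5 mm up; origin at the centre of its underside.
- chestnut0_mid (a point): Dark brown chestnut (there may be 2 to 5), a blunt dome 34 mm across and 30 mm high on a flat base, 16 g, too large for the sieve's holes; this point is its centre, 15 mm above its base; z is its dome's axis.
- chestnut1_mid (a point): Dark brown chestnut (there may be 2 to 5), a blunt dome 34 mm across and 30 mm high on a flat base, 16 g, too large for the sieve's holes; this point is its centre, 15 mm above its base; z is its dome's axis.
- chestnut2_mid (a point): Dark brown chestnut (there may be 2 to 5), a blunt dome 34 mm across and 30 mm high on a flat base, 16 g, too large for the sieve's holes; this point is its centre, 15 mm above its base; z is its dome's axis.
- chestnut3_mid (a point): Dark brown chestnut (there may be 2 to 5), a blunt dome 34 mm across and 30 mm high on a flat base, 16 g, too large for the sieve's holes; this point is its centre, 15 mm above its base; z is its dome's axis.
- chestnut4_mid (a point): Dark brown chestnut (there may be 2 to 5), a blunt dome 34 mm across and 30 mm high on a flat base, 16 g, too large for the sieve's holes; this point is its centre, 15 mm above its base; z is its dome's axis.
- hazelnut0_mid (a point): Lighter brown hazelnut (there may be 2 to 6), nearly round, 17 mm across and 17 mm high, with a flat base 8 mm across on which it stands on the sieve's lands until shaken, 10 g; this point is its centre, 8.5 mm above its base.
- hazelnut1_mid (a point): Lighter brown hazelnut (there may be 2 to 6), nearly round, 17 mm across and 17 mm high, with a flat base 8 mm across on which it stands on the sieve's lands until shaken, 10 g; this point is its centre, 8.5 mm above its base.
- hazelnut2_mid (a point): Lighter brown hazelnut (there may be 2 to 6), nearly round, 17 mm across and 17 mm high, with a flat base 8 mm across on which it stands on the sieve's lands until shaken, 10 g; this point is its centre, 8.5 mm above its base.
- hazelnut3_mid (a point): Lighter brown hazelnut (there may be 2 to 6), nearly round, 17 mm across and 17 mm high, with a flat base 8 mm across on which it stands on the sieve's lands until shaken, 10 g; this point is its centre, 8.5 mm above its base.
- hazelnut4_mid (a point): Lighter brown hazelnut (there may be 2 to 6), nearly round, 17 mm across and 17 mm high, with a flat base 8 mm across on which it stands on the sieve's lands until shaken, 10 g; this point is its centre, 8.5 mm above its base.
- hazelnut5_mid (a point): Lighter brown hazelnut (there may be 2 to 6), nearly round, 17 mm across and 17 mm high, with a flat base 8 mm across on which it stands on the sieve's lands until shaken, 10 g; this point is its centre, 8.5 mm above its base.
- salt: Bystander: red salt carton 45 x 70 x 110 mm, to be left alone; origin at the centre of its underside.
- jar: Bystander: closed amber jar 70 mm across, 110 mm tall, to be left alone; origin at the centre of its underside.
Not all that is in view belongs to the job. What is shaped like the part that bears chestnut0_mid but pink is not meant.

How it is judged (in metres and radians):
On the way, in this order (a step that is already met when the one before it is completed fails the run):
1. all the nuts are in the sieve, which stands in the tray (z of sieve_mid in the frame of tray below 0.015 m and z of chestnut0_mid in the frame of sieve_mid between 0.004 and 0.05 m and x of chestnut0_mid in the frame of sieve_mid between -0.1 and 0.1 m and y of chestnut0_mid in the frame of sieve_mid between -0.1 and 0.1 m and z of chestnut1_mid in the frame of sieve_mid between 0.004 and 0.05 m and x of chestnut1_mid in the frame of sieve_mid between -0.1 and 0.1 m and y of chestnut1_mid in the frame of sieve_mid between -0.1 and 0.1 m and z of chestnut2_mid in the frame of sieve_mid between 0.004 and 0.05 m and x of chestnut2_mid in the frame of sieve_mid between -0.1 and 0.1 m and y of chestnut2_mid in the frame of sieve_mid between -0.1 and 0.1 m and z of chestnut3_mid in the frame of sieve_mid between 0.004 and 0.05 m and x of chestnut3_mid in the frame of sieve_mid between -0.1 and 0.1 m and y of chestnut3_mid in the frame of sieve_mid between -0.1 and 0.1 m and z of chestnut4_mid in the frame of sieve_mid between 0.004 and 0.05 m and x of chestnut4_mid in the frame of sieve_mid between -0.1 and 0.1 m and y of chestnut4_mid in the frame of sieve_mid between -0.1 and 0.1 m and z of hazelnut0_mid in the frame of sieve_mid between 0.004 and 0.05 m and x of hazelnut0_mid in the frame of sieve_mid between -0.1 and 0.1 m and y of hazelnut0_mid in the frame of sieve_mid between -0.1 and 0.1 m and z of hazelnut1_mid in the frame of sieve_mid between 0.004 and 0.05 m and x of hazelnut1_mid in the frame of sieve_mid between -0.1 and 0.1 m and y of hazelnut1_mid in the frame of sieve_mid between -0.1 and 0.1 m and z of hazelnut2_mid in the frame of sieve_mid between 0.004 and 0.05 m and x of hazelnut2_mid in the frame of sieve_mid between -0.1 and 0.1 m and y of hazelnut2_mid in the frame of sieve_mid between -0.1 and 0.1 m and z of hazelnut3_mid in the frame of sieve_mid between 0.004 and 0.05 m and x of hazelnut3_mid in the frame of sieve_mid between -0.1 and 0.1 m and y of hazelnut3_mid in the frame of sieve_mid between -0.1 and 0.1 m and z of hazelnut4_mid in the frame of sieve_mid between 0.004 and 0.05 m and x of hazelnut4_mid in the frame of sieve_mid between -0.1 and 0.1 m and y of hazelnut4_mid in the frame of sieve_mid between -0.1 and 0.1 m and z of hazelnut5_mid in the frame of sieve_mid between 0.004 and 0.05 m and x of hazelnut5_mid in the frame of sieve_mid between -0.1 and 0.1 m and y of hazelnut5_mid in the frame of sieve_mid between -0.1 and 0.1 m), for 0.2 s.
2. the sieve is lifted clear of the tray floor, with hazelnuts still in it (z of sieve_mid in the frame of tray above 0.022 m and x of sieve_mid in the frame of tray between -0.12 and 0.12 m and y of sieve_mid in the frame of tray between -0.12 and 0.12 m and ((z of hazelnut0_mid in the frame of sieve_mid between 0.004 and 0.05 m and x of hazelnut0_mid in the frame of sieve_mid between -0.1 and 0.1 m and y of hazelnut0_mid in the frame of sieve_mid between -0.1 and 0.1 m) or (z of hazelnut1_mid in the frame of sieve_mid between 0.004 and 0.05 m and x of hazelnut1_mid in the frame of sieve_mid between -0.1 and 0.1 m and y of hazelnut1_mid in the frame of sieve_mid between -0.1 and 0.1 m) or (z of hazelnut2_mid in the frame of sieve_mid between 0.004 and 0.05 m and x of hazelnut2_mid in the frame of sieve_mid between -0.1 and 0.1 m and y of hazelnut2_mid in the frame of sieve_mid between -0.1 and 0.1 m) or (z of hazelnut3_mid in the frame of sieve_mid between 0.004 and 0.05 m and x of hazelnut3_mid in the frame of sieve_mid between -0.1 and 0.1 m and y of hazelnut3_mid in the frame of sieve_mid between -0.1 and 0.1 m) or (z of hazelnut4_mid in the frame of sieve_mid between 0.004 and 0.05 m and x of hazelnut4_mid in the frame of sieve_mid between -0.1 and 0.1 m and y of hazelnut4_mid in the frame of sieve_mid between -0.1 and 0.1 m) or (z of hazelnut5_mid in the frame of sieve_mid between 0.004 and 0.05 m and x of hazelnut5_mid in the frame of sieve_mid between -0.1 and 0.1 m and y of hazelnut5_mid in the frame of sieve_mid between -0.1 and 0.1 m))), for 0.1 s.
3. with the sieve held over the tray, all hazelnuts have dropped into the tray and the chestnuts are in the sieve (z of sieve_mid in the frame of tray above 0.022 m and x of sieve_mid in the frame of tray between -0.12 and 0.12 m and y of sieve_mid in the frame of tray between -0.12 and 0.12 m and x of hazelnut0_mid in the frame of tray between -0.13 and 0.13 m and y of hazelnut0_mid in the frame of tray between -0.13 and 0.13 m and z of each of hazelnut0_mid, hazelnut1_mid, hazelnut2_mid, hazelnut3_mid, hazelnut4_mid, hazelnut5_mid in the frame of tray below 0.03 m and x of hazelnut1_mid in the frame of tray between -0.13 and 0.13 m and y of hazelnut1_mid in the frame of tray between -0.13 and 0.13 m and x of hazelnut2_mid in the frame of tray between -0.13 and 0.13 m and y of hazelnut2_mid in the frame of tray between -0.13 and 0.13 m and x of hazelnut3_mid in the frame of tray between -0.13 and 0.13 m and y of hazelnut3_mid in the frame of tray between -0.13 and 0.13 m and x of hazelnut4_mid in the frame of tray between -0.13 and 0.13 m and y of hazelnut4_mid in the frame of tray between -0.13 and 0.13 m and x of hazelnut5_mid in the frame of tray between -0.13 and 0.13 m and y of hazelnut5_mid in the frame of tray between -0.13 and 0.13 m and z of chestnut0_mid in the frame of sieve_mid between 0.004 and 0.05 m and x of chestnut0_mid in the frame of sieve_mid between -0.1 and 0.1 m and y of chestnut0_mid in the frame of sieve_mid between -0.1 and 0.1 m and z of chestnut1_mid in the frame of sieve_mid between 0.004 and 0.05 m and x of chestnut1_mid in the frame of sieve_mid between -0.1 and 0.1 m and y of chestnut1_mid in the frame of sieve_mid between -0.1 and 0.1 m and z of chestnut2_mid in the frame of sieve_mid between 0.004 and 0.05 m and x of chestnut2_mid in the frame of sieve_mid between -0.1 and 0.1 m and y of chestnut2_mid in the frame of sieve_mid between -0.1 and 0.1 m and z of chestnut3_mid in the frame of sieve_mid between 0.004 and 0.05 m and x of chestnut3_mid in the frame of sieve_mid between -0.1 and 0.1 m and y of chestnut3_mid in the frame of sieve_mid between -0.1 and 0.1 m and z of chestnut4_mid in the frame of sieve_mid between 0.004 and 0.05 m and x of chestnut4_mid in the frame of sieve_mid between -0.1 and 0.1 m and y of chestnut4_mid in the frame of sieve_mid between -0.1 and 0.1 m), for 0.1 s.
4. the sieve stands level and centred across both boards of the rest, let go (horizontal distance between sieve_mid and rest below 0.03 m and z of sieve_mid in the frame of rest between 0.042 and 0.058 m and angle between sieve_mid's own z axis and vertical below 0.08 rad and angle between the x axis of sieve_mid and the x axis of rest, either way round below 0.3 rad and distance between the grasp point and sieve_grip above 0.04 m), for 0.3 s.
At the end, for the whole second after the job is handed in: The sieve stands level (within 4 degrees) on both boards of the rest, centred within 30 mm and its handle along the boards within 17 degrees; every hazelnut lies in the tray; every chestnut is in the bowl, which stands upright on the worktop (horizontal distance between sieve_mid and rest below 0.03 m and z of sieve_mid in the frame of rest between 0.042 and 0.058 m and angle between sieve_mid's own z axis and vertical below 0.08 rad and angle between the x axis of sieve_mid and the x axis of rest, either way round below 0.3 rad and x of hazelnut0_mid in the frame of tray between -0.13 and 0.13 m and y of hazelnut0_mid in the frame of tray between -0.13 and 0.13 m and z of each of hazelnut0_mid, hazelnut1_mid, hazelnut2_mid, hazelnut3_mid, hazelnut4_mid, hazelnut5_mid in the frame of tray below 0.03 m and x of hazelnut1_mid in the frame of tray between -0.13 and 0.13 m and y of hazelnut1_mid in the frame of tray between -0.13 and 0.13 m and x of hazelnut2_mid in the frame of tray between -0.13 and 0.13 m and y of hazelnut2_mid in the frame of tray between -0.13 and 0.13 m and x of hazelnut3_mid in the frame of tray between -0.13 and 0.13 m and y of hazelnut3_mid in the frame of tray between -0.13 and 0.13 m and x of hazelnut4_mid in the frame of tray between -0.13 and 0.13 m and y of hazelnut4_mid in the frame of tray between -0.13 and 0.13 m and x of hazelnut5_mid in the frame of tray between -0.13 and 0.13 m and y of hazelnut5_mid in the frame of tray between -0.13 and 0.13 m and horizontal distance between each of chestnut0_mid, chestnut1_mid, chestnut2_mid, chestnut3_mid, chestnut4_mid and bowl below 0.062 m and z of chestnut0_mid in the frame of bowl between 0.005 and 0.055 m and z of chestnut1_mid in the frame of bowl between 0.005 and 0.055 m and z of chestnut2_mid in the frame of bowl between 0.005 and 0.055 m and z of chestnut3_mid in the frame of bowl between 0.005 and 0.055 m and z of chestnut4_mid in the frame of bowl between 0.005 and 0.055 m and angle between bowl's own z axis and vertical below 0.15 rad and height (world z) of bowl below 0.01 m); the robot touches nothing.
It fails at once if the salt is pushed more than 40 mm or tipped (distance of salt from where it was at the start of the episode above 0.04 m or angle between salt's own z axis and vertical above 0.4 rad).
It fails at once if the jar is pushed more than 40 mm or tipped (distance of jar from where it was at the start of the episode above 0.04 m or angle between jar's own z axis and vertical above 0.4 rad).
Of chestnut0, chestnut1, chestnut2 only 2 to 3 are there at a start; the rules pass over those that are not, and their reading is None.
Of hazelnut0, hazelnut1, hazelnut2, hazelnut3 only 2 to 4 are there at a start; the rules pass over those that are not, and their reading is None.
Of chestnut3, chestnut4, hazelnut4, hazelnut5 only 3 to 4 are there at a start; the rules pass over those that are not, and their reading is None.
At some moment in a run one of bowl may be knocked a few centimetres aside while the robot is not near it.
Once in a run the grip may slacken for a moment while it holds something.
It also fails if it takes over 210 s, if anything falls off the work surface, if the arm or the gripper's body presses on something with over 40 N, if the wrist force passes 120 N, or if a joint passes its speed limit or range.

## Working session

There is one attempt and no reset: what is moved stays moved. The work goes in short steps, Python scripts to look and compute and a tool call to move; the robot and the scene stay as the last step left them, time stands still between calls to the robot, and variables do not carry over. Pictures are saved under pics/ and viewed, at most 14 in all, crops included, and the job is handed in when it is done.

Besides the shell and the picture viewer there is one more tool, called after "Emit:" as name(argument=value, ...) on one line, values as JSON. move_arm: Moves the arm, as the interface text tells. Shifts and turns lie within -1 to 1; 1 stands for 25 mm of shift or 4 degrees of turn. Its arguments: {"type":"object","properties":{"motion":{"type":"array","items":{"type":"array"}},"grip_force":{"type":"number"}},"required":["motion"]}

```bash
mkdir -p pics; ls
python3 - <<'E'
from workcell import *
import cv2
for n in("top","side"):
    cv2.imwrite(f"pics/{n}0.png",grab_frame(n)); print(n,camera_info(n))
s=state();print({k:s[k] for k in("time_s","ee_pos","ee_rot","gripper_width")})
E
```

```text
pics
top {'fx': 420.86589395788087, 'fy': 420.86589395788087, 'cx': 318.69651100186525, 'cy': 199.33251394227278, 'rvec': array([ 2.1934471 , -2.1576361 ,  0.11868917]), 'tvec': array([  61.2786507 ,  582.70054333, 1257.36864925])}
side {'fx': 449.30324074762774, 'fy': 449.30324074762774, 'cx': 315.3153961103473, 'cy': 199.84447820163783, 'rvec': array([ 0.24838468, -2.90925094,  1.02079829]), 'tvec': array([ 589.25957231,   57.19417986, 1239.16163456])}
{'time_s': 0.1, 'ee_pos': array([ 181.17542025, -545.24078749,  213.23735918]), 'ee_rot': array([-1.79912058e+02, -1.24628378e-03,  1.83802592e+01]), 'gripper_width': 91.26229379700223}
```

View pics/top0.png

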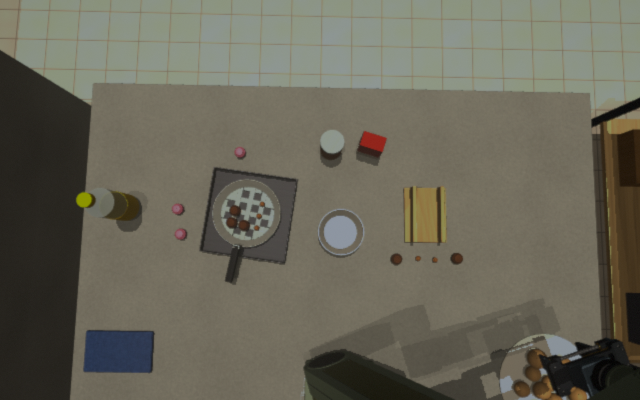

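View pics/side0.png

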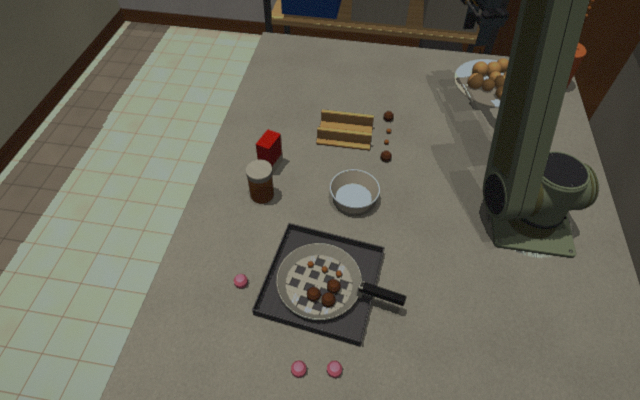

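Both views agree. There are 2 chestnuts (top view 397,259 and 457,258) and 2 hazelnuts (418,259 and 435,260) spilled beside the rest. The loaded sieve in the tray has its handle towards (232,265), and the bowl is at (341,232). The pink domes are decoys.

```bash
cat > h.py <<'E'
from workcell import *
import cv2, numpy as np
CI={n:camera_info(n) for n in("top","side")}
def cam(n):
    c=CI[n];R=cv2.Rodrigues(c["rvec"])[0];return c,R,-R.T@c["tvec"]
def ray(n,u,v):
    c,R,o=cam(n);d=R.T@np.array([(u-c["cx"])/c["fx"],(v-c["cy"])/c["fy"],1]);return o,d/np.linalg.norm(d)
def onz(n,u,v,z):
    o,d=ray(n,u,v);return o+d*(z-o[2])/d[2]
def tri(a,b):
    o1,d1=ray("top",*a);o2,d2=ray("side",*b)
    s=np.linalg.lstsq(np.c_[d1,-d2],o2-o1,rcond=None)[0]
    p,q=o1+s[0]*d1,o2+s[1]*d2;return (p+q)/2,np.linalg.norm(p-q)
def proj(n,p):
    c,R,o=cam(n);q=R@np.asarray(p,float)+c["tvec"];return c["fx"]*q[0]/q[2]+c["cx"],c["fy"]*q[1]/q[2]+c["cy"]
def blobs(im,lo,hi,roi,amin=4):
    x0,y0,x1,y1=roi;m=cv2.inRange(cv2.cvtColor(im[y0:y1,x0:x1],cv2.COLOR_BGR2HSV),lo,hi)
    n,_,st,ce=cv2.connectedComponentsWithStats(m)
    return [(round(ce[i][0]+x0,1),round(ce[i][1]+y0,1),int(st[i][4])) for i in range(1,n) if st[i][4]>=amin]
NUT=((3,110,30),(18,255,255))
E
cat > m.py <<'E'
from h import *
T=cv2.imread("pics/top0.png");S=cv2.imread("pics/side0.png")
print("T spill",blobs(T,*NUT,(380,245,480,275)));print("S spill",blobs(S,*NUT,(376,105,400,168)))
print("T sieve",blobs(T,*NUT,(205,175,290,250)));print("S sieve",blobs(S,*NUT,(275,245,365,320)))
a=cv2.resize(T[130:290,190:350],None,fx=3.7,fy=3.7,interpolation=cv2.INTER_CUBIC)
cv2.imwrite("pics/c1.png",a)
b=cv2.resize(T[170:280,330:480],None,fx=5,fy=5,interpolation=cv2.INTER_CUBIC)
cv2.imwrite("pics/c2.png",b)
E
python3 m.py
```

```text
T spill [(np.float64(396.2), np.float64(258.6), 77), (np.float64(456.6), np.float64(258.0), 78), (np.float64(417.6), np.float64(258.0), 17), (np.float64(434.5), np.float64(259.5), 16)]
S spill [(np.float64(388.1), np.float64(115.5), 58), (np.float64(388.4), np.float64(130.4), 15), (np.float64(386.1), np.float64(141.5), 15), (np.float64(385.5), np.float64(155.3), 75)]
T sieve [(np.float64(261.8), np.float64(203.7), 12), (np.float64(234.5), np.float64(210.1), 69), (np.float64(258.6), np.float64(215.6), 13), (np.float64(231.1), np.float64(222.0), 68), (np.float64(243.6), np.float64(224.9), 71), (np.float64(256.3), np.float64(227.5), 14)]
S sieve [(np.float64(309.9), np.float64(263.8), 23), (np.float64(324.0), np.float64(269.1), 24), (np.float64(338.2), np.float64(273.4), 25), (np.float64(330.4), np.float64(292.7), 285), (np.float64(313.2), np.float64(293.6), 137)]
```

View pics/c1.png

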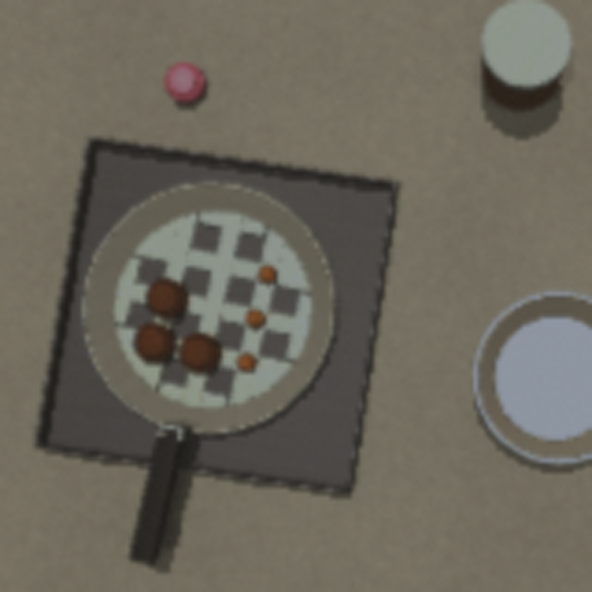

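View pics/c2.png

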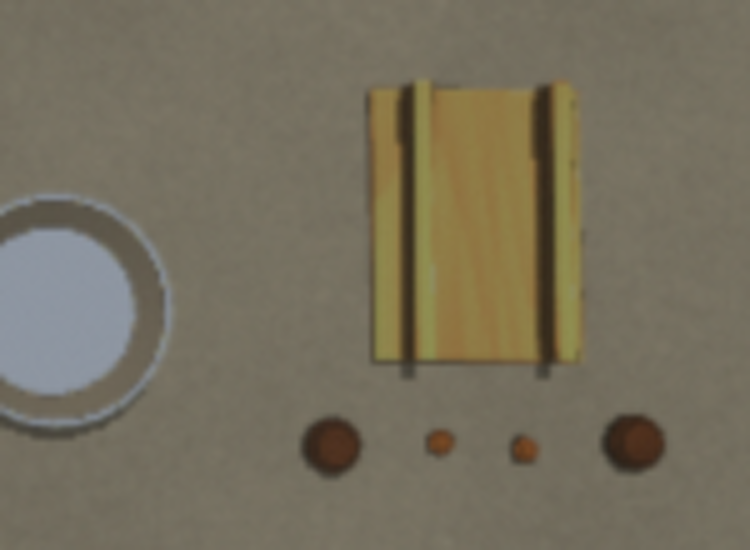

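The crops give:
- **Sieve rim:** centre (246.2,213.5), with the handle running from (236.5,247) to (230,280).
- **Tray corners, in c1:** (93,141), (399,184), (352,494) and (38,447).
- **Rest boards, in c2:** x≈423 and x≈565.
- **Bowl:** (340.5,232).

The sieve holds 3 chestnuts and 3 hazelnuts.

```bash
cat > m2.py <<'E'
from h import *
np.set_printoptions(precision=1,suppress=True)
for nm,a,b in [("cA",(396.2,258.6),(385.5,155.3)),("hA",(417.6,258),(386.1,141.5)),("hB",(434.5,259.5),(388.4,130.4)),("cB",(456.6,258),(388.1,115.5)),
 ("handle end",(230,280.3),(404,296)),]:
    print(nm,*tri(a,b))
c=lambda x,y:(190+x/3.7,130+y/3.7); d=lambda x,y:(330+x/5,170+y/5)
print("rim",onz("top",246.2,213.5,29),"bottom",onz("top",247.6,213.5,7))
r=onz("top",*c(172,432),72);e=onz("top",*c(148,556),72);print("handle",r,e,np.degrees(np.arctan2(*(r-e)[1::-1])))
C=np.array([onz("top",*c(*p),30) for p in((93,141),(399,184),(352,494),(38,447))]);print("tray",C.mean(0),C)
for p in((423,80),(423,358),(565,82),(565,360)):print("board",onz("top",*d(*p),50))
for p in((370,90),(372,360),(580,360)):print("base",onz("top",*d(*p),12))
print("bowl rim",onz("top",340.5,232.2,48),onz("top",*d(53,311),5), "sidebowl",onz("side",354.5,188,48))
print("in sieve",[onz("top",u,v,h)[:2] for u,v,h in((234.5,210.1,22),(231.1,222,22),(243.6,224.9,22),(261.8,203.7,15),(258.6,215.6,15),(256.3,227.5,15))])
print("salt",onz("top",373,143,110),"jar",onz("top",332,142,110))
E
python3 m2.py
```

```text
cA [ 407.  -169.    13.1] 3.5642313586816687
hA [ 409.3 -236.     7.2] 3.0205489100669336
hB [ 405.6 -287.8    8. ] 3.0536034272773382
cB [ 411.6 -354.2   13.2] 3.358369645432547
handle end [338.4 324.4  68.7] 1.685069477202737
rim [534.6 290.4  29. ] bottom [536.  289.6   7. ]
handle [434.5 308.5  72. ] [338.  323.8  72. ] -9.023177321063217
tray [529.7 279.6  30. ] [[672.2 389.8  30. ]
 [640.7 135.7  30. ]
 [386.1 168.6  30. ]
 [419.9 424.3  30. ]]
board [ 624.9 -218.    50. ]
board [ 457.7 -216.9   50. ]
board [ 625.1 -304.    50. ]
board [ 457.9 -301.8   50. ]
base [ 623.2 -194.    12. ]
base [ 456.1 -194.5   12. ]
base [ 458.1 -322.7   12. ]
bowl rim [482.1   4.4  48. ] [483.1   1.4   5. ] sidebowl [486.6   7.3  48. ]
in sieve [array([544.8, 327.5]), array([508.3, 336.6]), array([500.1, 298.3]), array([566.5, 245.7]), array([529.6, 254.4]), array([493. , 260.4])]
salt [740.5 -83.4 110. ] jar [741.3  35.7 110. ]
```

Emit:
move_arm(motion=[[50,[0.5,0.69,-0.34],[0,0,1]],[50,[0.5,0.69,-0.34],[0,0,1]],[50,[0.5,0.69,-0.34],[0,0,1]],[50,[0.5,0.69,-0.34],[0,0,1]],[50,[0.5,0.69,-0.34],[0,0,1]],[50,[0.5,0.69,-0.34],[0,0,1]],[50,[0.5,0.69,-0.34],[0,0,1]],[50,[0.5,0.69,-0.34],[0,0,1]],[50,[0.5,0.69,-0.34],[0,0,1]],[50,[0.5,0.69,-0.34],[0,0,1]],[50,[0.5,0.69,-0.34],[0,0,1]],[50,[0.5,0.69,-0.34],[0,0,1]],[50,[0.5,0.69,-0.34],[0,0,1]],[50,[0.5,0.69,-0.34],[0,0,1]],[50,[0.5,0.69,-0.34],[0,0,1]],[50,[0.5,0.69,-0.34],[0,0,1]],[50,[0.5,0.69,-0.34],[0,0,1]],[50,[0.5,0.69,-0.34],[0,0,0.9]],[36,[0,0,0],[0,0,0]]], grip_force=8)

```text
time_s: 1.68
ee_pos: [406.7, -232.4, 59.4]
ee_rot: [-179.9, -0.1, 90.2]
force: [0.3, 0.2, -1.0]
gripper_width: 46.3
gripper_force: 0.0
```

Emit:
move_arm(motion=[[36,[0.1,-0.05,-0.75],[0,0,0]],[36,[0,0,-0.75],[0,0,0]],[36,[0,0,-0.5],[0,0,0]],[36,[0,0,-0.25],[0,0,0]],[36,[0,0,0],[0,0,0]],[10,[0,0,0],[0,0,0]],[10,[0,0,0],[0,0,0]],[10,[0,0,0],[0,0,0]],[10,[0,0,0],[0,0,0]],[10,[0,0,0],[0,0,0]],[10,[0,0,0],[0,0,0]]])

```text
time_s: 2.6
ee_pos: [409.3, -236.8, 5.4]
ee_rot: [179.9, 0.1, 90.0]
force: [-0.9, -0.9, 4.1]
gripper_width: 15.6
gripper_force: 8.0
```

Emit:
move_arm(motion=[[10,[0,0,1],[0,0,0]],[10,[0,0.4,1],[0,0,0]],[10,[0.2,1,0.5],[0,0,0]],[10,[0.4,1,0.5],[0,0,0]],[10,[0.4,1,0.5],[0,0,0]],[10,[0.4,1,0.5],[0,0,0]],[10,[0.4,1,0],[0,0,0]],[10,[0.4,1,0],[0,0,0]],[10,[0.4,1,0],[0,0,0]],[10,[0.4,1,0],[0,0,0]],[10,[0.4,1,0],[0,0,0]],[10,[0.4,1,0],[0,0,0]],[10,[0.4,1,0],[0,0,0]],[10,[0.4,1,0],[0,0,0]],[10,[0.4,1,0],[0,0,0]],[10,[0.4,1,0],[0,0,0]],[10,[0.4,1,0],[0,0,0]],[10,[0.4,1,0],[0,0,0]],[10,[0.4,1,0],[0,0,0]],[10,[0.3,1,0],[0,0,0]]])

```text
time_s: 4.27
ee_pos: [581.7, 224.9, 104.5]
ee_rot: [-180.0, 0.0, 90.0]
force: [0.7, 0.1, -0.4]
gripper_width: 15.5
gripper_force: 8.0
```

Emit:
move_arm(motion=[[10,[0.2,0.94,0],[0,0,0]],[10,[0.2,0.9,-0.7],[0,0,0]],[10,[0,0,-1],[0,0,0]],[10,[0,0,-1],[0,0,0]],[10,[0,0,-0.7],[0,0,0]],[10,[0,0,-0.25],[0,0,0]],[10,[0,0,0],[0,0,0]],[27,[0,0,0],[0,0,0]],[27,[0,0,0],[0,0,0]],[27,[0,0,0],[0,0,0]],[27,[0,0,0.8],[0,0,0]],[36,[0,0,1],[0,0,0]],[36,[0,0,1],[0,0,0]],[36,[-0.35,-1,1],[0,0,0]],[36,[-0.35,-1,0],[0,0,0]],[36,[-0.35,-1,0],[0,0,0]],[36,[-0.35,-1,0],[0,0,0]],[36,[-0.35,-1,0],[0,0,0]],[36,[-0.35,-1,0],[0,0,0]],[36,[-0.35,-1,0],[0,0,0]]])

```text
time_s: 5.93
ee_pos: [530.0, 93.5, 109.8]
ee_rot: [179.8, -0.0, 90.0]
force: [0.4, -0.9, 0.9]
gripper_width: 36.5
gripper_force: 0.0
```

Emit:
move_arm(motion=[[36,[-0.33,-1,0],[0,0,0]],[36,[-0.33,-1,0],[0,0,0]],[36,[-0.33,-1,0],[0,0,0]],[36,[-0.33,-1,0],[0,0,0]],[36,[-0.33,-1,0],[0,0,0]],[36,[-0.33,-1,0],[0,0,0]],[36,[-0.33,-1,0],[0,0,0]],[36,[-0.33,-1,0],[0,0,0]],[36,[-0.33,-1,0],[0,0,0]],[36,[-0.33,-1,0],[0,0,0]],[36,[-0.33,-1,0],[0,0,0]],[36,[-0.33,-1,0],[0,0,0]],[36,[-0.33,-1,0],[0,0,0]],[36,[-0.33,-1,0],[0,0,0]],[36,[-0.33,-1,-0.3],[0,0,0]],[36,[0,-0.3,-0.8],[0,0,0]],[36,[0,0,-1],[0,0,0]],[36,[0,0,-1],[0,0,0]],[36,[0,0,-0.8],[0,0,0]],[36,[0,0,-0.25],[0,0,0]]])

```text
time_s: 7.6
ee_pos: [405.1, -287.3, 3.2]
ee_rot: [-179.9, -0.1, 89.9]
force: [-1.0, 0.2, -0.7]
gripper_width: 35.6
gripper_force: 0.0
```

Emit:
move_arm(motion=[[36,[0,0,0],[0,0,0]],[10,[0,0,0],[0,0,0]],[10,[0,0,0],[0,0,0]],[10,[0,0,0],[0,0,0]],[10,[0,0,0],[0,0,0]],[10,[0,0,0],[0,0,0]],[10,[0,0,0],[0,0,0]]])

```text
time_s: 8.18
ee_pos: [407.2, -288.5, 5.9]
ee_rot: [179.9, 0.1, 90.0]
force: [1.1, -1.0, 6.2]
gripper_width: 15.6
gripper_force: 8.0
```

Emit:
move_arm(motion=[[10,[0,0,1],[0,0,0]],[10,[0,0.4,1],[0,0,0]],[10,[0.1,1,0.5],[0,0,0]],[10,[0.1,1,0.5],[0,0,0]],[10,[0.3,1,0.5],[0,0,0]],[10,[0.3,1,0.5],[0,0,0]],[10,[0.3,1,0],[0,0,0]],[10,[0.3,1,0],[0,0,0]],[10,[0.3,1,0],[0,0,0]],[10,[0.3,1,0],[0,0,0]],[10,[0.3,1,0],[0,0,0]],[10,[0.3,1,0],[0,0,0]],[10,[0.3,1,0],[0,0,0]],[10,[0.3,1,0],[0,0,0]],[10,[0.3,1,0],[0,0,0]],[10,[0.3,1,0],[0,0,0]],[10,[0.3,1,0],[0,0,0]],[10,[0.3,1,0],[0,0,0]],[10,[0.3,1,0],[0,0,0]],[10,[0.3,1,0],[0,0,0]]])

```text
time_s: 9.85
ee_pos: [531.2, 173.3, 104.7]
ee_rot: [-180.0, 0.0, 90.0]
force: [0.2, 0.0, 0.8]
gripper_width: 15.5
gripper_force: 8.0
```

Emit:
move_arm(motion=[[10,[0.35,1,0],[0,0,0]],[10,[0.35,1,0],[0,0,0]],[10,[0.35,1,0],[0,0,0]],[10,[0.3,1,0],[0,0,0]],[10,[0,0.5,-0.7],[0,0,0]],[10,[0,0,-1],[0,0,0]],[10,[0,0,-1],[0,0,0]],[10,[0,0,-0.7],[0,0,0]],[10,[0,0,-0.25],[0,0,0]],[10,[0,0,0],[0,0,0]],[27,[0,0,0],[0,0,0]],[27,[0,0,0],[0,0,0]],[27,[0,0,0],[0,0,0]],[27,[0,0,0.8],[0,0,0]],[48,[0,0,1],[0,0,0]],[48,[0,0,1],[0,0,0]],[48,[-0.35,-1,0.8],[0,0,0]],[48,[-0.35,-1,0],[0,0,0]],[48,[-0.35,-1,0],[0,0,0]],[48,[-0.35,-1,0],[0,0,0]]])

```text
time_s: 11.52
ee_pos: [530.1, 183.8, 104.9]
ee_rot: [179.8, -0.0, 90.0]
force: [0.5, 1.2, 0.2]
gripper_width: 48.0
gripper_force: 0.0
```

Emit:
move_arm(motion=[[48,[-0.35,-1,0],[0,0,0]],[48,[-0.35,-1,0],[0,0,0]],[48,[-0.35,-1,0],[0,0,0]],[48,[-0.35,-1,0],[0,0,0]],[48,[-0.35,-1,0],[0,0,0]],[48,[-0.35,-1,0],[0,0,0]],[48,[-0.35,-1,0],[0,0,0]],[48,[-0.35,-1,0],[0,0,0]],[48,[-0.35,-1,0],[0,0,0]],[48,[-0.35,-1,0],[0,0,0]],[48,[-0.35,-1,0],[0,0,0]],[48,[-0.35,-1,0],[0,0,0]],[48,[-0.35,-1,0],[0,0,0]],[48,[-0.37,-1.0,-0.1],[0,0,0]],[48,[0,-0.1,-0.8],[0,0,0]],[48,[0,0,-1],[0,0,0]],[48,[0,0,-1],[0,0,0]],[48,[0,0,-0.75],[0,0,0]],[48,[0,0,-0.2],[0,0,0]],[48,[0,0,0],[0,0,0]]])

```text
time_s: 13.18
ee_pos: [406.6, -167.8, 6.8]
ee_rot: [-179.9, -0.0, 90.0]
force: [0.0, 1.0, 0.2]
gripper_width: 48.0
gripper_force: 0.0
```

Emit:
move_arm(motion=[[20,[0,0,0],[0,0,0]],[20,[0,0,0],[0,0,0]],[20,[0,0,0],[0,0,0]],[20,[0,0,0],[0,0,0]],[20,[0,0,0],[0,0,0]]])

```text
time_s: 13.6
ee_pos: [408.2, -168.4, 8.5]
ee_rot: [179.8, 0.1, 90.0]
force: [0.4, 0.8, 6.7]
gripper_width: 33.7
gripper_force: 8.0
```

```bash
cat > nuts.py <<'E'
from h import *
import sys
np.set_printoptions(precision=0,suppress=True)
T=grab_frame("top")
if len(sys.argv)>1: cv2.imwrite(sys.argv[1],T)
x0,y0,x1,y1=190,165,310,275
for u,v,a in blobs(T,*NUT,(x0,y0,x1,y1)):print("C" if a>40 else "h",u,v,a,onz("top",u,v,22 if a>40 else 15)[:2])
E
python3 nuts.py
```

```text
h 257.1 197.0 19 [587. 261.]
h 262.0 203.8 10 [566. 245.]
h 249.0 204.5 16 [563. 285.]
C 234.4 210.1 69 [545. 328.]
h 258.6 215.6 13 [530. 254.]
C 231.1 222.1 67 [508. 337.]
C 243.6 224.9 71 [500. 298.]
h 256.3 227.5 14 [493. 260.]
```

Emit:
move_arm(motion=[[20,[0,0,1],[0,0,0]],[20,[0,0.1,1],[0,0,0]],[20,[0.2,1,0.5],[0,0,0]],[20,[0.4,1,0.5],[0,0,0]],[20,[0.4,1,0.5],[0,0,0]],[20,[0.4,1,0],[0,0,0]],[20,[0.4,1,0],[0,0,0]],[20,[0.4,1,0],[0,0,0]],[20,[0.4,1,0],[0,0,0]],[20,[0.4,1,0],[0,0,0]],[20,[0.4,1,0],[0,0,0]],[20,[0.4,1,0],[0,0,0]],[20,[0.4,1,0],[0,0,0]],[20,[0.4,1,0],[0,0,0]],[20,[0.4,1,0],[0,0,0]],[20,[0.4,1,0],[0,0,0]],[20,[0.4,1,0],[0,0,0]],[20,[0.4,1,0],[0,0,0]],[20,[0.4,1,0],[0,0,0]],[20,[0.4,1,0],[0,0,0]]])

```text
time_s: 15.32
ee_pos: [582.2, 285.9, 94.9]
ee_rot: [180.0, 0.0, 90.0]
force: [0.4, -0.7, -0.2]
gripper_width: 33.6
gripper_force: 8.0
```

Emit:
move_arm(motion=[[20,[0.3,0.95,-0.5],[0,0,0]],[20,[0,0,-1],[0,0,0]],[20,[0,0,-0.8],[0,0,0]],[20,[0,0,0],[0,0,0]],[20,[0,0,0],[0,0,0]],[44,[0,0,0],[0,0,0]],[44,[0,0,0],[0,0,0]],[44,[0,0,0],[0,0,0]],[48,[0,0,1],[0,0,0]],[48,[0,0,1],[0,0,0]],[48,[-0.25,-1,0.3],[0,0,0]],[48,[-0.25,-1,0],[0,0,0]],[48,[-0.25,-1,0],[0,0,0]],[48,[-0.25,-1,0],[0,0,0]],[48,[-0.25,-1,0],[0,0,0]],[48,[-0.25,-1,0],[0,0,0]],[48,[-0.25,-1,0],[0,0,0]],[48,[-0.25,-1,0],[0,0,0]],[48,[-0.25,-1,0],[0,0,0]],[48,[-0.25,-1,0],[0,0,0]]])

```text
time_s: 16.98
ee_pos: [527.1, 57.1, 96.0]
ee_rot: [179.9, -0.0, 90.0]
force: [0.5, 0.4, 0.0]
gripper_width: 48.0
gripper_force: 0.0
```

Emit:
move_arm(motion=[[48,[-0.29,-1,0],[0,0,0]],[48,[-0.29,-1,0],[0,0,0]],[48,[-0.29,-1,0],[0,0,0]],[48,[-0.29,-1,0],[0,0,0]],[48,[-0.29,-1,0],[0,0,0]],[48,[-0.29,-1,0],[0,0,0]],[48,[-0.29,-1,0],[0,0,0]],[48,[-0.29,-1,0],[0,0,0]],[48,[-0.29,-1,0],[0,0,0]],[48,[-0.29,-1,0],[0,0,0]],[48,[-0.29,-1,0],[0,0,0]],[48,[-0.29,-1,0],[0,0,0]],[48,[-0.29,-1,0],[0,0,0]],[48,[-0.29,-1,0],[0,0,0]],[48,[-0.29,-1,0],[0,0,0]],[48,[-0.29,-1,-0.3],[0,0,0]],[48,[0,-0.46,-1],[0,0,0]],[48,[0,0,-1],[0,0,0]],[48,[0,0,-0.9],[0,0,0]],[48,[0,0,-0.3],[0,0,0]]])

```text
time_s: 18.65
ee_pos: [409.6, -352.6, 5.4]
ee_rot: [-179.9, -0.1, 89.9]
force: [-0.3, 0.9, -0.3]
gripper_width: 47.7
gripper_force: 0.0
```

Emit:
move_arm(motion=[[48,[0,0,0],[0,0,0]],[20,[0,0,0],[0,0,0]],[20,[0,0,0],[0,0,0]],[20,[0,0,0],[0,0,0]],[20,[0,0,0],[0,0,0]],[20,[0,0,0],[0,0,0]]])

```text
time_s: 19.15
ee_pos: [412.2, -353.9, 8.9]
ee_rot: [179.8, 0.1, 90.0]
force: [-0.2, 0.4, 6.4]
gripper_width: 33.4
gripper_force: 8.0
```

```bash
python3 nuts.py
```

```text
C 242.1 195.8 66 [589. 306.]
h 257.1 197.0 19 [587. 261.]
h 262.0 203.8 10 [566. 245.]
h 249.0 204.5 16 [563. 285.]
C 234.5 210.2 70 [545. 328.]
h 258.6 215.6 13 [530. 254.]
C 231.3 222.2 69 [508. 336.]
C 243.6 225.0 71 [500. 298.]
h 256.3 227.5 14 [493. 260.]
```

Emit:
move_arm(motion=[[20,[0,0,1],[0,0,0]],[20,[0,0.4,1],[0,0,0]],[20,[0,1,0.5],[0,0,0]],[20,[0,1,0.5],[0,0,0]],[20,[0,1,0.5],[0,0,0]],[20,[0.2,1,0],[0,0,0]],[20,[0.2,1,0],[0,0,0]],[20,[0.2,1,0],[0,0,0]],[20,[0.2,1,0],[0,0,0]],[20,[0.2,1,0],[0,0,0]],[20,[0.2,1,0],[0,0,0]],[20,[0.2,1,0],[0,0,0]],[20,[0.2,1,0],[0,0,0]],[20,[0.2,1,0],[0,0,0]],[20,[0.2,1,0],[0,0,0]],[20,[0.2,1,0],[0,0,0]],[20,[0.2,1,0],[0,0,0]],[20,[0.2,1,0],[0,0,0]],[20,[0.2,1,0],[0,0,0]],[20,[0.2,1,0],[0,0,0]]])

```text
time_s: 20.87
ee_pos: [486.0, 108.2, 95.1]
ee_rot: [180.0, -0.0, 90.0]
force: [0.5, 0.5, 0.1]
gripper_width: 33.5
gripper_force: 8.0
```

Emit:
move_arm(motion=[[20,[0.28,1,0],[0,0,0]],[20,[0.28,1,0],[0,0,0]],[20,[0.28,1,0],[0,0,0]],[20,[0.28,1,0],[0,0,0]],[20,[0.28,1,0],[0,0,0]],[20,[0.28,1,0],[0,0,0]],[20,[0.28,1,0],[0,0,0]],[20,[0,0.3,-0.6],[0,0,0]],[20,[0,0,-1],[0,0,0]],[20,[0,0,-0.8],[0,0,0]],[20,[0,0,0],[0,0,0]],[20,[0,0,0],[0,0,0]],[44,[0,0,0],[0,0,0]],[44,[0,0,0],[0,0,0]],[44,[0,0,0],[0,0,0]],[44,[0,0,1],[0,0,1]],[44,[0,0,1],[0,0,1]],[44,[-1,0,0.4],[0,0,1]],[44,[-1,0,0],[0,0,1]],[44,[-1,0,0],[0,0,1]]])

```text
time_s: 22.53
ee_pos: [460.1, 289.5, 96.3]
ee_rot: [179.8, -0.0, 110.1]
force: [-1.2, -0.3, 0.2]
gripper_width: 44.0
gripper_force: 0.0
```

Emit:
move_arm(motion=[[60,[-0.14,0.06,0],[0,0,1]],[60,[-0.14,0.06,0],[0,0,1]],[60,[-0.14,0.06,0],[0,0,1]],[60,[-0.14,0.06,0],[0,0,1]],[60,[-0.14,0.06,0],[0,0,1]],[60,[-0.14,0.06,0],[0,0,1]],[60,[-0.14,0.06,0],[0,0,1]],[60,[-0.14,0.06,0],[0,0,1]],[60,[-0.14,0.06,0],[0,0,1]],[60,[-0.14,0.06,0],[0,0,1]],[60,[-0.14,0.06,0],[0,0,1]],[60,[-0.14,0.06,0],[0,0,1]],[60,[-0.14,0.06,0],[0,0,1]],[60,[-0.14,0.06,0],[0,0,1]],[60,[-0.14,0.06,0],[0,0,1]],[60,[0,0,0],[0,0,0.25]],[60,[0,0,0],[0,0,0]]])

```text
time_s: 23.95
ee_pos: [407.7, 311.9, 95.3]
ee_rot: [180.0, 0.0, 170.9]
force: [0.1, -0.0, -0.9]
gripper_width: 59.9
gripper_force: 0.0
```

```bash
python3 nuts.py
python3 - <<'E'
from h import *
T=grab_frame("top");S=grab_frame("side")
im=np.hstack([cv2.resize(T[160:290,185:315],(400,400)),cv2.resize(S[220:340,260:420],(533,400))[:,:400]])
cv2.imwrite("pics/g1.png",im)
E
```

```text
C 242.1 196.0 68 [589. 306.]
h 257.1 197.0 19 [587. 261.]
h 262.0 203.8 10 [566. 245.]
h 249.0 204.5 16 [563. 285.]
C 234.5 210.1 69 [545. 328.]
C 247.1 213.6 72 [535. 289.]
h 258.5 215.7 14 [529. 255.]
C 231.2 222.0 71 [508. 336.]
C 243.6 225.5 78 [498. 298.]
h 256.3 227.5 14 [493. 260.]
```

View pics/g1.png

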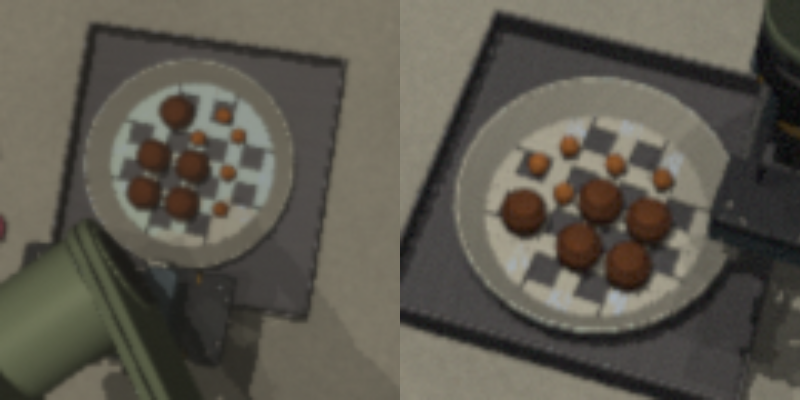

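The picture shows all 5 chestnuts and 5 hazelnuts inside the sieve, and the gripper is aligned over the handle. Next I grip it.

Emit:
move_arm(motion=[[60,[0,0,-0.8],[0,0,0]],[60,[0,0,-0.8],[0,0,0]],[60,[0,0,-0.5],[0,0,0]],[60,[0,0,0],[0,0,0]],[10,[0,0,0],[0,0,0]],[10,[0,0,0],[0,0,0]],[10,[0,0,0],[0,0,0]],[10,[0,0,0],[0,0,0]],[10,[0,0,0],[0,0,0]],[10,[0,0,0],[0,0,0]],[10,[0,0,0],[0,0,0]],[10,[0,0,0],[0,0,0]]], grip_force=58)

```text
time_s: 25.1
ee_pos: [407.8, 312.0, 42.7]
ee_rot: [180.0, 0.0, 171.0]
force: [-0.6, -0.2, 3.3]
gripper_width: 19.5
gripper_force: 58.0
```

Emit:
move_arm(motion=[[10,[0,0,0.15],[0,0,0]],[10,[0,0,0.25],[0,0,0]],[10,[0,0,0.25],[0,0,0]],[10,[0,0,0.25],[0,0,0]],[10,[0,0,0.25],[0,0,0]],[10,[0,0,0.15],[0,0,0]],[10,[0,0,0],[0,0,0]],[10,[0,0,0],[0,0,0]],[10,[0,0,0],[0,0,0]]])

```text
time_s: 25.85
ee_pos: [407.3, 311.6, 74.5]
ee_rot: [-180.0, -0.0, 171.0]
force: [-0.1, 0.8, -3.3]
gripper_width: 19.6
gripper_force: 58.0
```

```bash
python3 nuts.py
python3 - <<'E'
from h import *
T=grab_frame("top");S=grab_frame("side")
im=np.hstack([cv2.resize(T[160:290,185:315],(400,400)),cv2.resize(S[220:340,260:420],(533,400))[:,:400]])
cv2.imwrite("pics/g2.png",im)
E
```

```text
C 240.0 195.1 70 [591. 312.]
h 256.7 196.5 14 [588. 262.]
h 247.2 203.7 18 [566. 291.]
h 260.6 202.6 13 [570. 249.]
C 232.4 210.0 78 [545. 334.]
C 245.4 213.1 74 [536. 294.]
h 257.4 214.6 15 [533. 258.]
C 229.8 222.2 75 [508. 341.]
C 242.3 225.4 81 [499. 302.]
h 255.5 227.3 14 [494. 263.]
```

View pics/g2.png

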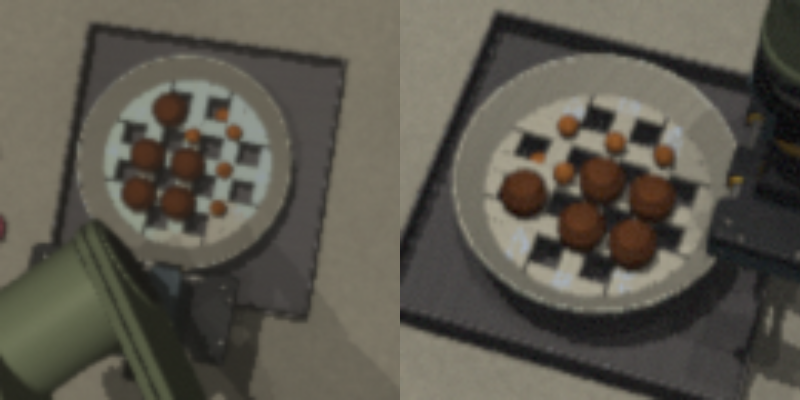

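The sieve is lifted level. One hazelnut is already dropping through its hole, and the other four stand on the lands. Now I shake it.

Emit:
move_arm(motion=[[10,[-0.15,-1,0],[0,0,0]],[10,[-0.15,-1,0],[0,0,0]],[10,[0.15,1,0],[0,0,0]],[10,[0.15,1,0],[0,0,0]],[10,[-0.15,-1,0],[0,0,0]],[10,[-0.15,-1,0],[0,0,0]],[10,[0.15,1,0],[0,0,0]],[10,[0.15,1,0],[0,0,0]],[10,[-0.15,-1,0],[0,0,0]],[10,[-0.15,-1,0],[0,0,0]],[10,[0.15,1,0],[0,0,0]],[10,[0.15,1,0],[0,0,0]],[10,[-0.15,-1,0],[0,0,0]],[10,[-0.15,-1,0],[0,0,0]],[10,[0.15,1,0],[0,0,0]],[10,[0.15,1,0],[0,0,0]],[10,[0,0,0],[0,0,0]],[10,[0,0,0],[0,0,0]],[10,[0,0,0],[0,0,0]]])

```text
time_s: 27.58
ee_pos: [407.0, 311.4, 74.3]
ee_rot: [-179.9, -0.1, 171.0]
force: [-0.9, 0.6, -4.0]
gripper_width: 19.6
gripper_force: 58.0
```

```bash
python3 nuts.py
python3 - <<'E'
from h import *
T=grab_frame("top");S=grab_frame("side")
im=np.hstack([cv2.resize(T[160:290,185:315],(400,400)),cv2.resize(S[220:340,260:420],(533,400))[:,:400]])
cv2.imwrite("pics/g3.png",im)
E
```

```text
C 236.6 196.6 71 [586. 323.]
C 224.4 205.5 76 [558. 359.]
h 281.8 202.8 19 [570. 184.]
C 244.7 209.1 83 [548. 297.]
C 232.3 217.3 74 [523. 333.]
C 245.7 222.0 91 [509. 292.]
h 286.2 220.8 20 [515. 169.]
```

View pics/g3.png

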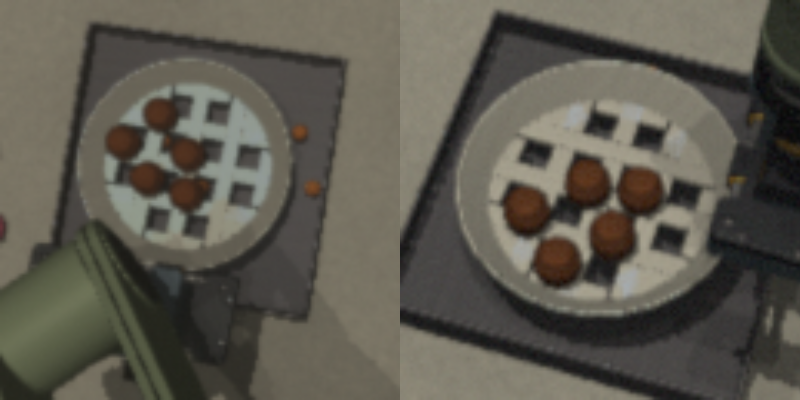

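Two hazelnuts are clear in the tray at right. Others may be hidden beside the chestnuts at g3 (175,145) and (203,183), so I shake more.

Emit:
move_arm(motion=[[10,[-0.15,-1,0],[0,0,0]],[10,[-0.15,-1,0],[0,0,0]],[10,[0.15,1,0],[0,0,0]],[10,[0.15,1,0],[0,0,0]],[10,[-0.15,-1,0],[0,0,0]],[10,[-0.15,-1,0],[0,0,0]],[10,[0.15,1,0],[0,0,0]],[10,[0.15,1,0],[0,0,0]],[10,[-0.15,-1,0],[0,0,0]],[10,[-0.15,-1,0],[0,0,0]],[10,[0.15,1,0],[0,0,0]],[10,[0.15,1,0],[0,0,0]],[10,[-0.15,-1,0],[0,0,0]],[10,[-0.15,-1,0],[0,0,0]],[10,[0.15,1,0],[0,0,0]],[10,[0.15,1,0],[0,0,0]],[10,[0,0,0],[0,0,0]],[10,[0,0,0],[0,0,0]],[10,[0,0,0],[0,0,0]]])

```text
time_s: 29.32
ee_pos: [407.0, 311.0, 74.5]
ee_rot: [-179.9, -0.1, 171.0]
force: [-0.1, -0.3, -4.2]
gripper_width: 19.9
gripper_force: 58.0
```

```bash
python3 nuts.py
python3 - <<'E'
from h import *
T=grab_frame("top");S=grab_frame("side")
im=np.hstack([cv2.resize(T[165:255,200:290],(400,400),interpolation=2),cv2.resize(S[235:325,275:365],(400,400),interpolation=2)])
cv2.imwrite("pics/g4.png",im)
E
```

```text
C 236.9 197.7 71 [583. 322.]
C 223.0 208.3 155 [550. 363.]
h 282.9 202.1 22 [572. 181.]
C 262.4 214.2 75 [534. 242.]
C 245.4 224.0 95 [503. 293.]
h 286.2 220.8 19 [515. 169.]
```

View pics/g4.png

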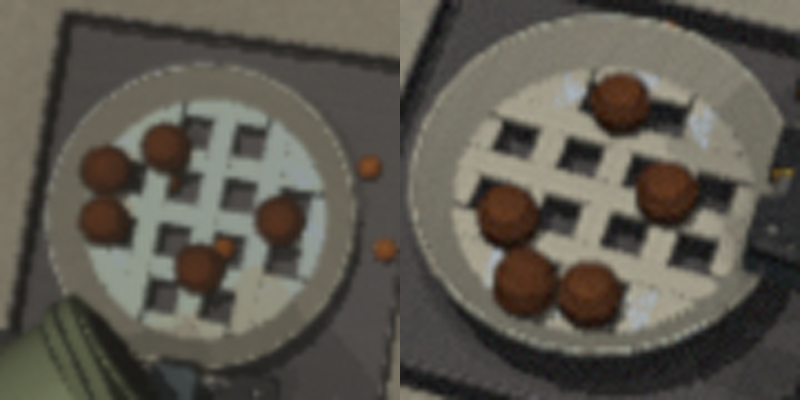

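Five chestnuts are in the sieve. Small blobs show at hole positions (223,245) and (175,182), seemingly on the tray below. I shift the sieve slowly to confirm by parallax.

Emit:
move_arm(motion=[[10,[0,-0.3,0],[0,0,0]],[10,[0,-0.3,0],[0,0,0]],[10,[0,-0.3,0],[0,0,0]],[10,[0,-0.3,0],[0,0,0]],[10,[0,-0.3,0],[0,0,0]],[10,[0,-0.3,0],[0,0,0]],[10,[0,0,0],[0,0,0]],[10,[0,0,0],[0,0,0]]])

```text
time_s: 30.13
ee_pos: [407.7, 266.4, 74.8]
ee_rot: [180.0, 0.0, 170.9]
force: [-0.3, 0.7, -2.8]
gripper_width: 19.9
gripper_force: 58.0
```

```bash
python3 nuts.py
python3 - <<'E'
from h import *
T=grab_frame("top");S=grab_frame("side")
im=np.hstack([cv2.resize(T[165:255,200:290],(400,400),interpolation=2),cv2.resize(S[235:325,275:365],(400,400),interpolation=2)])
cv2.imwrite("pics/g5.png",im)
E
```

```text
C 251.9 197.8 70 [583. 276.]
h 269.4 197.6 15 [586. 223.]
C 238.2 208.3 152 [551. 316.]
C 277.6 214.3 68 [534. 196.]
h 251.0 220.3 7 [515. 277.]
C 259.7 224.9 73 [501. 249.]
```

View pics/g5.png

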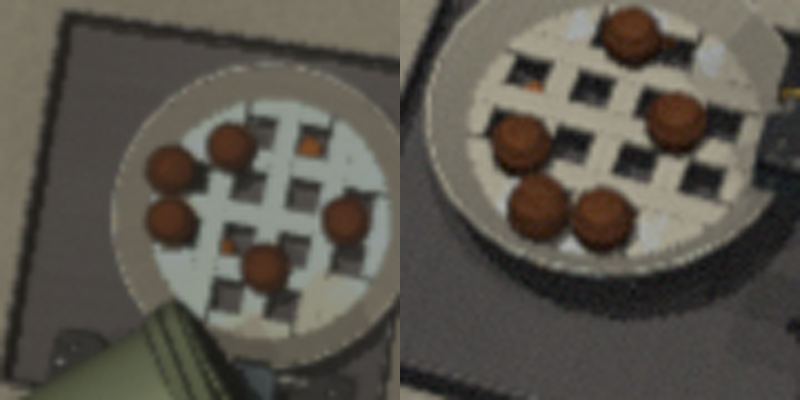

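Emit:
move_arm(motion=[[10,[0,0,0.3],[0,0,0]],[10,[0,-0.2,0.3],[0,0,0]],[10,[0,-0.3,0],[0,0,0]],[10,[0,-0.3,0],[0,0,0]],[10,[0,-0.3,0],[0,0,0]],[10,[0,-0.3,0],[0,0,0]],[10,[0,-0.3,0],[0,0,0]],[10,[0,-0.3,0],[0,0,0]],[10,[0,-0.3,0],[0,0,0]],[10,[0,0,0],[0,0,0]],[10,[0,0,0],[0,0,0]]])

```text
time_s: 31.2
ee_pos: [407.6, 208.9, 89.7]
ee_rot: [180.0, -0.0, 170.9]
force: [0.5, 0.3, -2.9]
gripper_width: 19.9
gripper_force: 58.0
```

```bash
python3 nuts.py
python3 - <<'E'
from h import *
T=grab_frame("top");S=grab_frame("side")
im=np.hstack([cv2.resize(T[165:275,200:310],(400,400),interpolation=2),cv2.resize(S[215:325,270:380],(400,400),interpolation=2)])
cv2.imwrite("pics/g6.png",im)
print(blobs(S,*NUT,(255,220,380,335)))
E
```

```text
C 270.4 197.3 72 [586. 219.]
C 256.7 208.3 158 [551. 260.]
h 237.3 205.2 22 [561. 321.]
C 296.7 214.3 63 [535. 137.]
h 285.6 220.8 16 [515. 171.]
C 278.5 225.1 69 [501. 192.]
[(np.float64(330.1), np.float64(222.7), 73), (np.float64(340.0), np.float64(239.1), 123), (np.float64(313.3), np.float64(253.8), 399), (np.float64(328.4), np.float64(280.5), 31), (np.float64(307.2), np.float64(291.3), 36)]
```

View pics/g6.png

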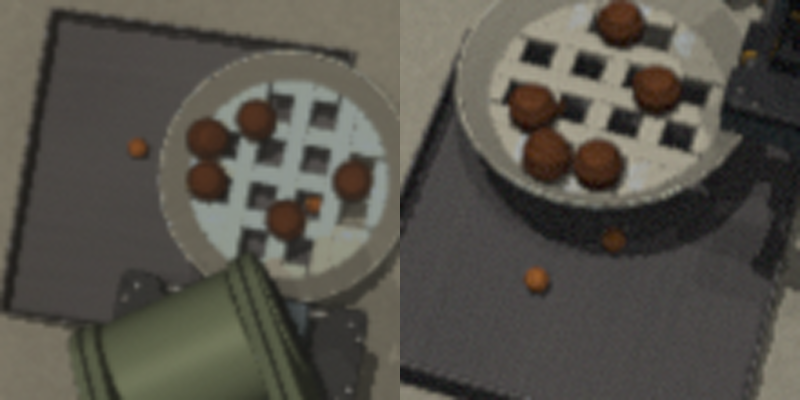

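All five hazelnuts are accounted for in the tray. (561,321), (515,277) and (515,171) are visible now, and (587,223) and (572,181) were seen earlier. The sieve holds only the 5 chestnuts, so I go to the rest.

Emit:
move_arm(motion=[[10,[0,-0.2,0.5],[0,0,0]],[10,[0,-0.5,0.5],[0,0,0]],[10,[0,-0.8,0.2],[0,0,0.25]],[10,[0,-1,0],[0,0,0.25]],[10,[0,-1,0],[0,0,0.25]],[10,[0,-1,0],[0,0,0.25]],[10,[0,-1,0],[0,0,0.25]],[10,[0,-1,0],[0,0,0.25]],[10,[0,-1,0],[0,0,0.25]],[10,[0,-1,0],[0,0,0.25]],[10,[0,-1,0],[0,0,0.25]],[10,[0,-1,0],[0,0,0]],[10,[0,-1,0],[0,0,0]],[10,[0,-1,0],[0,0,0]],[10,[0,-1,0],[0,0,0]],[10,[0,-1,0],[0,0,0]],[10,[0,-1,0],[0,0,0]],[10,[0,-1,0],[0,0,0]],[10,[0,-1,0],[0,0,0]],[10,[0,-0.8,0],[0,0,0]]])

```text
time_s: 33.02
ee_pos: [407.8, -250.1, 119.7]
ee_rot: [-179.9, 0.0, -180.0]
force: [1.1, 0.3, -2.9]
gripper_width: 19.7
gripper_force: 58.0
```

Emit:
move_arm(motion=[[10,[0.1,-0.4,0],[0,0,0]],[10,[0,-0.1,0],[0,0,0]],[10,[0,0,0],[0,0,0]],[10,[0,0,0],[0,0,0]]])

```text
time_s: 33.35
ee_pos: [409.8, -259.6, 119.5]
ee_rot: [179.9, -0.1, -180.0]
force: [-0.5, 0.5, -3.3]
gripper_width: 19.9
gripper_force: 58.0
```

Run:
```python
from h import *
T=grab_frame("top");S=grab_frame("side")
im=np.hstack([cv2.resize(T[150:270,360:480],(400,400),interpolation=2),cv2.resize(S[60:180,300:420],(400,400),interpolation=2)])
cv2.imwrite("pics/g7.png",im)
print(onz("top",340.5,232.2,48)); print(state()["ee_pos"])
for n,r in(("T",(205,165,300,265)),("S",(255,230,390,335))):print(n,blobs(T if n=="T" else S,*NUT,r))
```

```text
[482.13773173   4.35610596  48.        ]
[ 409.87302061 -259.42599608  119.61699395]
T [(np.float64(269.0), np.float64(198.0), 21), (np.float64(282.9), np.float64(202.1), 22), (np.float64(237.3), np.float64(205.2), 22), (np.float64(249.6), np.float64(220.3), 21), (np.float64(286.1), np.float64(220.7), 20)]
S [(np.float64(334.5), np.float64(242.1), 35), (np.float64(311.9), np.float64(243.4), 27), (np.float64(304.6), np.float64(256.3), 32), (np.float64(328.5), np.float64(280.4), 33), (np.float64(307.1), np.float64(291.3), 34)]
```

View pics/g7.png

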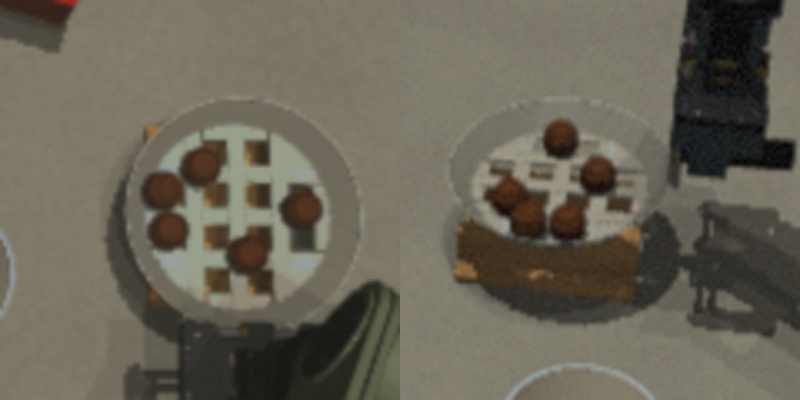

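All 5 hazelnuts are in the tray, and the sieve is over the rest with its rim centre at top-view pixel (433,214). Now I lower it.

```bash
python3 -c "
from h import *
print(onz('top',432.9,213.9,106),proj('top',(541,-260,106)))"
```

```text
[ 537.50639616 -256.65893088  106.        ] (np.float64(434.0478697138617), np.float64(212.70381138417116))
```

Emit:
move_arm(motion=[[10,[0,0,-0.4],[0,0,0]],[10,[0,0,-0.35],[0,0,0]],[10,[0,0,-0.2],[0,0,0]],[10,[0,0,-0.1],[0,0,0]],[10,[0,0,-0.08],[0,0,0]],[10,[0,0,0],[0,0,0]],[10,[0,0,0],[0,0,0]]])

```text
time_s: 34.03
ee_pos: [410.3, -260.6, 91.8]
ee_rot: [180.0, 0.0, 180.0]
force: [-2.7, 1.7, 2.0]
gripper_width: 19.6
gripper_force: 58.0
```

Emit:
move_arm(motion=[[10,[0,0,-0.05],[0,0,0]],[10,[0,0,0],[0,0,0]],[10,[0,0,0],[0,0,0]]])

```text
time_s: 34.28
ee_pos: [410.4, -260.8, 90.5]
ee_rot: [-180.0, 0.0, 180.0]
force: [-2.6, 2.1, 3.4]
gripper_width: 19.6
gripper_force: 58.0
```

Emit:
move_arm(motion=[[24,[0,0,0],[0,0,0]],[44,[0,0,0],[0,0,0]],[44,[0,0,0],[0,0,0]],[44,[0,0,0],[0,0,0]],[44,[0,0,0.5],[0,0,0]],[44,[0,0,1],[0,0,0]],[44,[0,0,1],[0,0,0]],[44,[0,0,1],[0,0,0]],[44,[0,0,0.5],[0,0,0]],[44,[-1,1,0],[0,0,-1]],[44,[-1,1,0],[0,0,-1]],[44,[-1,1,0],[0,0,-1]],[44,[0,1,0],[0,0,-1]],[44,[0,1,0],[0,0,-1]],[44,[0,1,0],[0,0,-1]]], grip_force=8)

```text
time_s: 35.53
ee_pos: [334.6, -109.8, 190.4]
ee_rot: [180.0, 0.1, 155.7]
force: [0.3, 0.1, -0.3]
gripper_width: 43.9
gripper_force: 0.0
```

```bash
cat > rest.py <<'E'
from h import *
import sys
np.set_printoptions(precision=1,suppress=True)
T=grab_frame("top");S=grab_frame("side")
if len(sys.argv)>1:
    cv2.imwrite(sys.argv[1],np.hstack([cv2.resize(T[150:270,360:480],(400,400),interpolation=2),cv2.resize(S[60:240,300:480],(400,400),interpolation=2)]))
for u,v,a in blobs(T,*NUT,(385,170,485,255),20):
    p=onz("top",u,v,69);print("C",u,v,a,p,np.hypot(*(p[:2]-(541,-260))))
g=cv2.cvtColor(T[200:265,300:385],cv2.COLOR_BGR2HSV);m=cv2.inRange(g,(100,30,110),(135,110,255))
n,_,st,ce=cv2.connectedComponentsWithStats(m);i=1+np.argmax(st[1:,4]);print("bowl floor",st[i],ce[i]+(300,200),onz("top",*(ce[i]+(300,200)),5))
E
python3 rest.py pics/r1.png
```

```text
C 420.5 199.9 136 [ 581.  -230.7   69. ] 49.62057955995663
C 435.2 194.3 21 [ 598.5 -274.6   69. ] 59.32578890049091
C 407.5 206.2 77 [ 561.6 -191.9   69. ] 71.11040768327284
C 435.2 207.2 24 [ 560.  -274.2   69. ] 23.73651929636461
C 448.2 211.6 82 [ 547.6 -312.6   69. ] 53.0249636316858
C 408.8 217.9 74 [ 527.  -195.6   69. ] 65.87117469427042
C 422.9 219.2 22 [ 523.9 -237.3   69. ] 28.403010063681403
C 433.1 225.2 121 [ 506.7 -267.3   69. ] 35.0989552032847
C 423.0 232.6 25 [ 484.4 -237.3   69. ] 60.95795606815948
bowl floor [ 25  16  31  32 736] [339.8 231.7] [484.6   3.7   5. ]
```

View pics/r1.png

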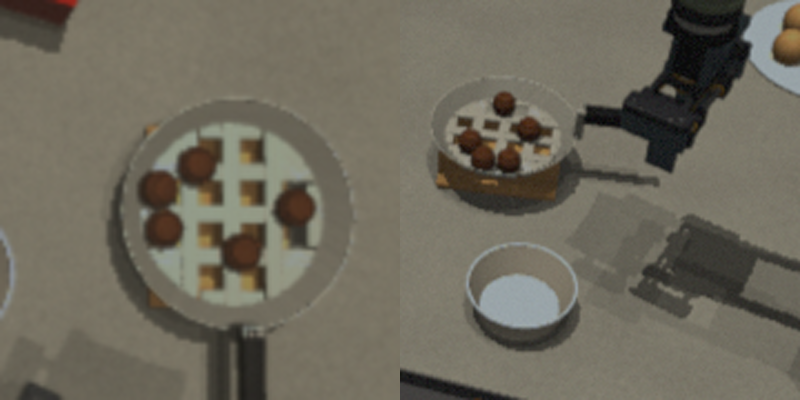

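The sieve stands on the rest with its handle along the boards and 5 chestnuts in it: crop (197,165), (160,188), (163,228), (295,208) and (242,252). The bowl is unmoved. The two at left touch each other at the rim, so I plan to pinch them together along x after taking the other three.

Run:
```python
from h import *
np.set_printoptions(precision=1,suppress=True)
c=lambda x,y:(360+x/3.333,150+y/3.333); s=lambda x,y:(300+(x-400)*.45,60+y*.45)
for nm,a,b in(("R",(197,165),(469,142)),("P",(160,188),(483,158)),("Q",(163,228),(510,159)),("S",(295,208),(504,104)),("U",(242,252),(529,129))):
    print(nm,onz("top",*c(*a),69),*tri(c(*a),s(*b)))
print("sieve rim",onz("top",*c(238,213),76),"bottom",onz("top",*c(233,214.5),54))
```

```text
R [ 582.1 -226.5   69. ] [ 585.3 -229.    59.1] 4.278456813899464
P [ 561.  -193.4   69. ] [ 562.3 -194.5   64.4] 1.781526263834771
Q [ 525.5 -195.9   69. ] [ 526.1 -196.4   66.8] 0.8117128974024395
S [ 545.3 -313.5   69. ] [ 547.6 -316.    61. ] 3.433040716641676
U [ 505.5 -265.9   69. ] [ 506.8 -268.    61.6] 2.0846068047764708
sieve rim [ 539.5 -260.7   76. ] bottom [ 539.6 -262.4   54. ]
```

Emit:
move_arm(motion=[[44,[0.58,-0.28,-0.2],[0,0,-1]],[44,[0.58,-0.28,-0.2],[0,0,-1]],[44,[0.58,-0.28,-0.2],[0,0,-1]],[44,[0.58,-0.28,-0.2],[0,0,-1]],[44,[0.58,-0.28,-0.2],[0,0,-1]],[44,[0.58,-0.28,-0.2],[0,0,-1]],[44,[0.58,-0.28,-0.2],[0,0,-1]],[44,[0.58,-0.28,-0.2],[0,0,-1]],[44,[0.58,-0.28,-0.2],[0,0,-1]],[44,[0.58,-0.28,-0.2],[0,0,-1]],[44,[0.58,-0.28,-0.2],[0,0,-1]],[44,[0.58,-0.28,-0.2],[0,0,-1]],[44,[0.58,-0.28,-0.2],[0,0,-1]],[44,[0.58,-0.28,-0.2],[0,0,-1]],[44,[0.58,-0.28,-0.2],[0,0,-1]],[44,[0.58,-0.28,-0.2],[0,0,-1]],[44,[0.6,-0.3,-0.3],[0,0,-0.4]],[44,[0,0,0],[0,0,0]],[44,[0,0,0],[0,0,0]]])

```text
time_s: 37.22
ee_pos: [581.8, -231.1, 101.6]
ee_rot: [-179.9, -0.0, 90.4]
force: [-1.2, -0.0, -0.0]
gripper_width: 44.4
gripper_force: 0.0
```

Now descend, grip, lift and carry to the bowl.

Emit:
move_arm(motion=[[44,[0.02,0,-0.7],[0,0,-0.1]],[44,[0,0,-0.6],[0,0,0]],[44,[0,0,-0.28],[0,0,0]],[44,[0,0,0],[0,0,0]],[20,[0,0,0],[0,0,0]],[20,[0,0,0],[0,0,0]],[20,[0,0,0],[0,0,0]],[20,[0,0,0],[0,0,0]],[20,[0,0,0.4],[0,0,0]],[20,[0,0,0.8],[0,0,0]],[20,[0,0,0.8],[0,0,0]]])

```text
time_s: 38.13
ee_pos: [582.2, -230.0, 114.0]
ee_rot: [-179.9, -0.0, 90.0]
force: [0.6, 0.2, 0.7]
gripper_width: 33.4
gripper_force: 8.0
```

```bash
python3 rest.py | grep bowl
```

```text
bowl floor [ 25  16  31  32 734] [339.9 231.7] [484.5   3.4   5. ]
```

Emit:
move_arm(motion=[[20,[-0.4,1,0],[0,0,0]],[20,[-0.4,1,0],[0,0,0]],[20,[-0.4,1,0],[0,0,0]],[20,[-0.4,1,0],[0,0,0]],[20,[-0.4,1,0],[0,0,0]],[20,[-0.4,1,0],[0,0,0]],[20,[-0.4,1,0],[0,0,0]],[20,[-0.4,1,0],[0,0,0]],[20,[-0.4,1,0],[0,0,0]],[20,[-0.34,1,-0.3],[0,0,0]],[20,[0,0.44,-1],[0,0,0]],[20,[0,0,-1],[0,0,0]],[20,[0,0,-0.8],[0,0,0]],[20,[0,0,-0.26],[0,0,0]],[20,[0,0,0],[0,0,0]],[42,[0,0,0],[0,0,0]],[42,[0,0,0],[0,0,0]],[42,[0,0,1],[0,0,0]],[42,[0,0,1],[0,0,0]],[44,[0,0,1],[0,0,0]]])

```text
time_s: 39.9
ee_pos: [484.5, 30.6, 106.3]
ee_rot: [179.9, -0.0, 90.0]
force: [0.1, -0.3, -0.2]
gripper_width: 44.2
gripper_force: 0.0
```

Emit:
move_arm(motion=[[44,[0.07,-1,0],[0,0,0]],[44,[0.07,-1,0],[0,0,0]],[44,[0.07,-1,0],[0,0,0]],[44,[0.07,-1,0],[0,0,0]],[44,[0.07,-1,0],[0,0,0]],[44,[0.07,-1,0],[0,0,0]],[44,[0.07,-1,0],[0,0,0]],[44,[0.07,-1,0],[0,0,0]],[44,[0.07,-1,0],[0,0,0]],[44,[0.07,-1,0],[0,0,0]],[44,[0.07,-1,0],[0,0,0]],[44,[0.1,-0.9,0],[0,0,0]],[44,[0,0,-0.7],[0,0,0]],[44,[0,0,-0.6],[0,0,0]],[44,[0,0,-0.36],[0,0,0]],[44,[0,0,0],[0,0,0]],[20,[0,0,0],[0,0,0]],[20,[0,0,0],[0,0,0]],[20,[0,0,0],[0,0,0]],[20,[0,0,0],[0,0,0]]])

```text
time_s: 41.57
ee_pos: [506.5, -266.8, 63.9]
ee_rot: [179.9, 0.1, 90.0]
force: [0.8, 0.7, 2.0]
gripper_width: 33.8
gripper_force: 8.0
```

Emit:
move_arm(motion=[[20,[0,0,0.4],[0,0,0]],[20,[0,0,0.8],[0,0,0]],[20,[0,0,0.8],[0,0,0]],[20,[0,0.5,0],[0,0,0]],[20,[0,1,0],[0,0,0]],[20,[0,1,0],[0,0,0]],[20,[0,1,0],[0,0,0]],[20,[0,1,0],[0,0,0]]])

```text
time_s: 42.23
ee_pos: [505.2, -152.4, 112.7]
ee_rot: [-180.0, -0.0, 90.0]
force: [0.4, 0.3, 0.1]
gripper_width: 33.7
gripper_force: 8.0
```

```bash
python3 rest.py
```

```text
C 435.2 194.3 23 [ 598.5 -274.6   69. ] 59.32578890049091
bowl floor [ 26  16  30  32 615] [342.  231.6] [485.   -2.9   5. ]
```

Emit:
move_arm(motion=[[20,[-0.17,1,0],[0,0,0]],[20,[-0.17,1,0],[0,0,0]],[20,[-0.17,1,0],[0,0,0]],[20,[-0.17,1,0],[0,0,0]],[20,[-0.17,1,-0.3],[0,0,0]],[20,[0,0.3,-1],[0,0,0]],[20,[0,0,-1],[0,0,0]],[20,[0,0,-0.8],[0,0,0]],[20,[0,0,-0.26],[0,0,0]],[20,[0,0,0],[0,0,0]],[42,[0,0,0],[0,0,0]],[42,[0,0,0],[0,0,0]],[42,[0,0,1],[0,0,0]],[42,[0,0,1],[0,0,0]],[44,[0,0,1],[0,0,0]],[44,[0.3,-1,0],[0,0,0]],[44,[0.3,-1,0],[0,0,0]],[44,[0.3,-1,0],[0,0,0]],[44,[0.3,-1,0],[0,0,0]],[44,[0.3,-1,0],[0,0,0]]])

```text
time_s: 44.0
ee_pos: [523.0, -148.3, 105.5]
ee_rot: [179.8, 0.1, 90.0]
force: [-0.4, -0.3, 0.3]
gripper_width: 44.0
gripper_force: 0.0
```

Emit:
move_arm(motion=[[44,[0.14,-1,0],[0,0,0]],[44,[0.14,-1,0],[0,0,0]],[44,[0.14,-1,0],[0,0,0]],[44,[0.14,-1,0],[0,0,0]],[44,[0.14,-1,0],[0,0,0]],[44,[0.14,-1,0],[0,0,0]],[44,[0.12,-0.7,0],[0,0,0]],[44,[0,0,-0.7],[0,0,0]],[44,[0,0,-0.6],[0,0,0]],[44,[0,0,-0.36],[0,0,0]],[44,[0,0,0],[0,0,0]],[20,[0,0,0],[0,0,0]],[20,[0,0,0],[0,0,0]],[20,[0,0,0],[0,0,0]],[20,[0,0,0],[0,0,0]],[20,[0,0,0.4],[0,0,0]],[20,[0,0,0.8],[0,0,0]],[20,[0,0,0.8],[0,0,0]]])

```text
time_s: 45.5
ee_pos: [545.7, -313.9, 113.1]
ee_rot: [-179.9, -0.0, 90.0]
force: [-0.4, 0.8, 0.7]
gripper_width: 33.3
gripper_force: 8.0
```

```bash
python3 rest.py | grep -v " 2[0-9] \["
python3 - <<'E'
from h import *
T=grab_frame("top");print([(b,onz("top",b[0],b[1],20)) for b in blobs(T,*NUT,(315,205,370,260))])
E
```

```text
C 422.7 194.3 31 [ 597.9 -237.4   69. ] 61.19982749733394
C 407.5 206.2 80 [ 561.6 -191.9   69. ] 71.11040768327284
C 422.4 207.4 35 [ 558.8 -236.1   69. ] 29.770838938364093
C 435.2 207.5 32 [ 559.2 -274.2   69. ] 23.02105277191819
C 408.9 218.0 77 [ 526.7 -195.9   69. ] 65.64600297167765
C 435.4 220.1 38 [ 521.8 -274.3   69. ] 23.923655234784142
C 422.6 233.0 37 [ 483.2 -236.1   69. ] 62.5121543978516
C 435.4 232.9 41 [ 484.1 -273.9   69. ] 58.5319859206335
bowl floor [ 26  16  30  32 448] [339.9 231.2] [486.2   3.4   5. ]
[((np.float64(329.6), np.float64(231.9), 53), array([483.1216283 ,  35.90899154,  20.        ])), ((np.float64(347.7), np.float64(232.1), 51), array([483.40559976, -19.38912639,  20.        ]))]
```

Emit:
move_arm(motion=[[20,[-0.12,1,0],[0,0,0]],[20,[-0.12,1,0],[0,0,0]],[20,[-0.12,1,0],[0,0,0]],[20,[-0.12,1,0],[0,0,0]],[20,[-0.12,1,0],[0,0,0]],[20,[-0.12,1,0],[0,0,0]],[20,[-0.12,1,0],[0,0,0]],[20,[-0.12,1,0],[0,0,0]],[20,[-0.12,1,0],[0,0,0]],[20,[-0.12,1,0],[0,0,0]],[20,[-0.12,1,0],[0,0,0]],[20,[-0.12,1,0],[0,0,0]],[20,[-0.12,0.9,-0.4],[0,0,0]],[20,[0,0,-1],[0,0,0]],[20,[0,0,-1],[0,0,0]],[20,[0,0,-0.6],[0,0,0]],[20,[0,0,0],[0,0,0]],[39,[0,0,0],[0,0,0]],[39,[0,0,0],[0,0,0]],[39,[0,0,1],[0,0,0]]])

```text
time_s: 47.32
ee_pos: [504.5, 8.2, 60.0]
ee_rot: [-179.6, -0.0, 90.0]
force: [0.3, 0.5, -1.2]
gripper_width: 39.1
gripper_force: 0.0
```

Emit:
move_arm(motion=[[39,[0,0,1],[0,0,0]],[39,[0,0,0.8],[0,0,0]],[60,[0.16,-1,0],[0,0,0]],[78,[0.16,-1,0],[0,0,0]],[78,[0.16,-1,0],[0,0,0]],[78,[0.16,-1,0],[0,0,0]],[78,[0.16,-1,0],[0,0,0]],[78,[0.16,-1,0],[0,0,0]],[78,[0.16,-1,0],[0,0,0]],[78,[0.16,-1,0],[0,0,0]],[78,[0.18,-0.56,0],[0,0,0]],[78,[0,0,-0.5],[0,0,0]],[78,[0,0,0],[0,0,0]]])

```text
time_s: 48.4
ee_pos: [542.9, -206.2, 94.0]
ee_rot: [-179.9, -0.1, 89.9]
force: [0.2, 0.9, -0.5]
gripper_width: 78.1
gripper_force: 0.0
```

```bash
python3 rest.py pics/p1.png|tail -1
python3 - <<'E'
from h import *
T=grab_frame("top");print([(b,onz("top",b[0],b[1],20)) for b in blobs(T,*NUT,(315,205,370,260))])
E
```

```text
bowl floor [ 27  32  28  16 191] [340.1 240.8] [456.5   2.7   5. ]
[((np.float64(338.3), np.float64(223.6), 63), array([508.87217348,   9.62520211,  20.        ])), ((np.float64(329.7), np.float64(231.8), 55), array([483.43097418,  35.60771258,  20.        ])), ((np.float64(347.7), np.float64(232.3), 55), array([482.79654169, -19.39468161,  20.        ]))]
```

View pics/p1.png

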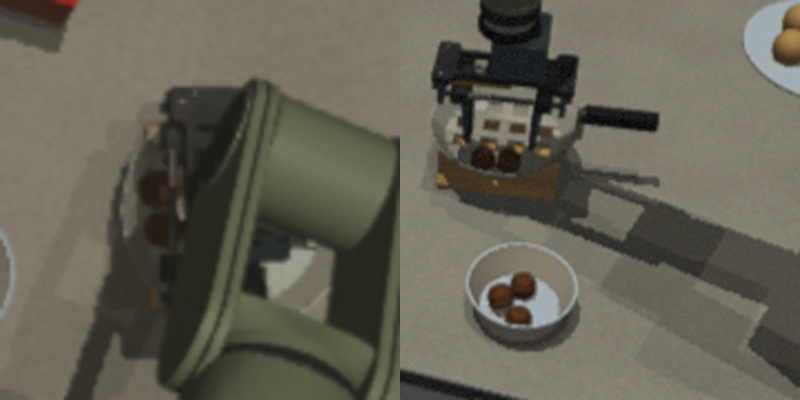

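Three chestnuts are in the bowl. The gripper straddles the last pair, seen in the side crop at (483,157) and (509,158). I descend 31 mm and close gently.

Emit:
move_arm(motion=[[78,[0,0,-0.6],[0,0,0]],[78,[0,0,-0.5],[0,0,0]],[78,[0,0,-0.1],[0,0,0]],[78,[0,0,0],[0,0,0]],[60,[0,0,0],[0,0,0]],[60,[0,0,0],[0,0,0]],[60,[0,0,0],[0,0,0]],[60,[0,0,0],[0,0,0]],[60,[0,0,0],[0,0,0]]], grip_force=8)

```text
time_s: 49.3
ee_pos: [544.1, -205.8, 65.5]
ee_rot: [179.9, 0.0, 90.0]
force: [0.6, 0.3, 1.9]
gripper_width: 66.8
gripper_force: 8.0
```

Emit:
move_arm(motion=[[60,[0,0,0.2],[0,0,0]],[60,[0,0,0.3],[0,0,0]],[60,[0,0,0.5],[0,0,0]],[60,[0,0,0.7],[0,0,0]],[60,[0,0,0.5],[0,0,0]],[60,[0,0,0],[0,0,0]]])

```text
time_s: 49.8
ee_pos: [545.3, -206.5, 123.0]
ee_rot: [179.7, 0.1, 90.0]
force: [-0.0, -0.4, -1.4]
gripper_width: 66.7
gripper_force: 8.0
```

Run:
```python
from h import *
S=grab_frame("side");print(blobs(S,*NUT,(315,85,370,150),15));print(proj("side",(561,-197,120)),proj("side",(526,-197,120)),proj("side",(561,-193,69)))
```

```text
[(np.float64(343.3), np.float64(117.7), 146), (np.float64(364.6), np.float64(118.9), 15), (np.float64(327.7), np.float64(123.1), 21), (np.float64(351.5), np.float64(126.0), 25), (np.float64(363.6), np.float64(127.1), 20), (np.float64(343.9), np.float64(141.6), 477), (np.float64(337.6), np.float64(132.6), 20), (np.float64(349.3), np.float64(133.8), 20)]
(np.float64(339.07869998666354), np.float64(116.57955176597501)) (np.float64(350.89809106799873), np.float64(117.97143989894175)) (np.float64(338.0799000497891), np.float64(130.4083053262779))
```

Both are held (width 66.7 mm), so I carry them to the bowl while turning.

Emit:
move_arm(motion=[[60,[-0.1,0.3,0],[0,0,0.6]],[60,[-0.15,0.43,0],[0,0,1]],[60,[-0.15,0.43,0],[0,0,1]],[60,[-0.15,0.43,0],[0,0,1]],[60,[-0.15,0.43,0],[0,0,1]],[60,[-0.15,0.43,0],[0,0,1]],[60,[-0.15,0.43,0],[0,0,1]],[60,[-0.15,0.43,0],[0,0,1]],[60,[-0.15,0.43,0],[0,0,1]],[60,[-0.15,0.43,0],[0,0,1]],[60,[-0.15,0.43,0],[0,0,1]],[60,[-0.15,0.43,0],[0,0,1]],[60,[-0.15,0.43,0],[0,0,1]],[60,[-0.15,0.43,0],[0,0,1]],[60,[-0.15,0.43,0],[0,0,1]],[60,[-0.15,0.43,0],[0,0,1]],[60,[-0.15,0.43,0],[0,0,1]],[60,[-0.13,0.43,0],[0,0,1]],[60,[-0.13,0.43,0],[0,0,1]],[60,[-0.13,0.4,0],[0,0,1]]], grip_force=10)

```text
time_s: 51.52
ee_pos: [470.3, 5.9, 118.9]
ee_rot: [-180.0, -0.1, 168.6]
force: [0.1, -0.5, -0.6]
gripper_width: 67.2
gripper_force: 10.0
```

Emit:
move_arm(motion=[[60,[0,0.1,0],[0,0,1]],[60,[0,0,0],[0,0,1]],[60,[0,0,0],[0,0,0.9]],[60,[0,0,0],[0,0,0]]])

```text
time_s: 51.85
ee_pos: [470.6, 7.9, 119.0]
ee_rot: [180.0, -0.1, -179.9]
force: [-0.3, -0.8, 0.3]
gripper_width: 67.1
gripper_force: 10.0
```

Run:
```python
from h import *
T=grab_frame("top");S=grab_frame("side")
cv2.imwrite("pics/b1.png",np.hstack([cv2.resize(T[180:280,290:390],(400,400),interpolation=2),cv2.resize(S[120:220,305:405],(400,400),interpolation=2)]))
```

```text
(no output)
```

View pics/b1.png

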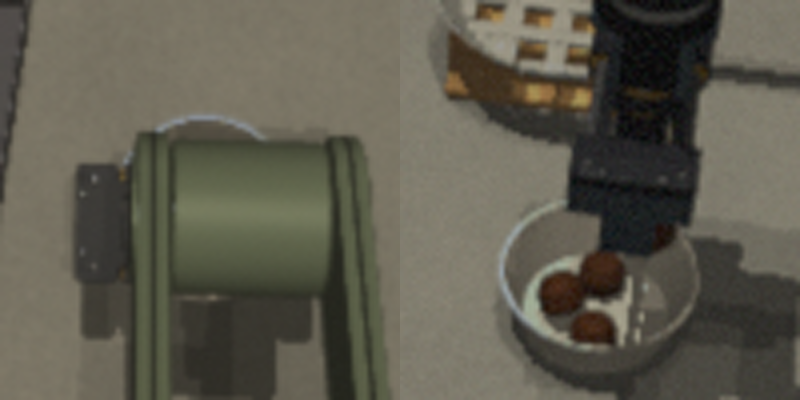

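The bowl is in place with three chestnuts, the pair is held, and the empty side of the bowl is under them. I lower and release.

Emit:
move_arm(motion=[[60,[0,-0.15,-0.7],[0,0,0]],[60,[0,0,-0.9],[0,0,0]],[60,[0,0,-0.9],[0,0,0]],[60,[0,0,-0.5],[0,0,0]],[60,[0,0,0],[0,0,0]],[60,[0,0,0],[0,0,0]],[73,[0,0,0],[0,0,0]],[73,[0,0,0],[0,0,0]],[73,[0,0,0],[0,0,0]],[73,[0,0,0.5],[0,0,0]],[73,[0,0,1],[0,0,0]],[73,[0,0,1],[0,0,0]],[73,[0,0,1],[0,0,0]],[73,[0,0,1],[0,0,0]],[73,[-1,-0.5,0],[0,0,0]],[73,[-1,-0.5,0],[0,0,0]],[73,[-1,-0.5,0],[0,0,0]],[73,[-1,-0.5,0],[0,0,0]],[73,[0,-1,0],[0,0,0]],[73,[0,-1,0],[0,0,0]]])

```text
time_s: 53.62
ee_pos: [370.1, -96.2, 158.2]
ee_rot: [-180.0, 0.1, -180.0]
force: [1.1, -0.3, 0.2]
gripper_width: 73.2
gripper_force: 0.0
```

```bash
cat > fin.py <<'E'
from h import *
np.set_printoptions(precision=1,suppress=True)
T=grab_frame("top");S=grab_frame("side")
for n,I,r in(("top",T,(310,200,375,262)),("side",S,(315,155,400,230))):
    print(n)
    for b in blobs(I,*NUT,r):print(b,onz(n,b[0],b[1],20))
for r in((205,165,300,265),(385,170,485,255)):print([b for b in blobs(T,*NUT,r,10)])
m=cv2.inRange(cv2.cvtColor(T[200:265,305:385],cv2.COLOR_BGR2HSV),(90,20,105),(140,255,255))
x,y,w,h=cv2.boundingRect(m);print("bowl box",x+305,y+200,w,h,onz("top",x+305+w/2,y+200+h/2,48),state()["ee_pos"])
E
python3 fin.py
```

```text
top
(np.float64(338.1), np.float64(223.3), 62) [509.8  10.2  20. ]
(np.float64(332.1), np.float64(237.0), 136) [467.7  28.1  20. ]
(np.float64(347.7), np.float64(232.0), 57) [483.7 -19.4  20. ]
(np.float64(345.7), np.float64(243.4), 63) [449.  -13.6  20. ]
side
(np.float64(349.7), np.float64(190.5), 168) [499.6  -4.9  20. ]
(np.float64(361.8), np.float64(196.6), 225) [463.4  11.4  20. ]
[(np.float64(269.0), np.float64(198.0), 21), (np.float64(282.9), np.float64(202.1), 22), (np.float64(237.2), np.float64(205.1), 23), (np.float64(249.8), np.float64(220.2), 20), (np.float64(286.1), np.float64(220.8), 21)]
[(np.float64(422.5), np.float64(194.4), 28), (np.float64(435.0), np.float64(194.2), 21), (np.float64(422.8), np.float64(207.1), 26), (np.float64(435.2), np.float64(207.1), 23), (np.float64(423.0), np.float64(219.1), 21), (np.float64(435.4), np.float64(219.9), 21), (np.float64(423.2), np.float64(232.5), 23), (np.float64(435.5), np.float64(231.9), 19), (np.float64(406.0), np.float64(240.0), 10)]
bowl box 318 209 46 46 [482.8   2.9  48. ] [371.7 -98.2 158.3]
```

```bash
python3 -c "
from workcell import *
print(job_done())"
```

```text
the job is handed in; nothing more can be done
None
```

I handed in the job at about 54 s: all five chestnuts are in the white bowl, all five hazelnuts are in the tray, and the sieve is level and centred on the rest. These come from my own camera checks, as no verdict was returned.

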